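# Find the sprocket case and secure it

### The job

A buyer wants the brass sprocket that is in one of the two lidded parts cases. Pry both lids up and leave them standing open so that the contents can be compared; then gently shut the lid of the case that holds the sprocket, press it fully home and turn its orange turnbutton square across the lid. Leave the other case standing open with its turnbutton clear of the lid, the parts in their cases, and the goods around undisturbed.

Things in the scene. Friction and masses are not known exactly. Their poses are not given: they have to be found in the camera images.
- case_left: green case fixed to the table, 150 x 150 mm, walls and floor 5 mm, rim 75 mm high, flat grey lid. Origin: centre of the underside; x from the lid's free edge (faces the middle of the table) to its hinge (outer side), z up, right-handed. Hinge axis: along y at x +75, z 76 mm. Turnbutton pivot: x -20, y +89 mm, on a 30 mm bracket (top 80 mm up) on the side nearest the robot
- lid_left (a joint): green case's lid, rad: 0 shut, grows as the free edge rises, stop 1.75. 162 mm from hinge axis to free edge, 146 mm wide, 6 mm thick, 0.2 kg; shut, its underside is 76 mm up and its free edge overhangs the wall by 12 mm. A stiff hinge (0.26 N m) holds it wherever it is left: pry it up from below; to shut, push it over and press it down until it stops
- tab_left (a point): middle of the green case's yellow pry tab: flat plate 50 mm wide, 28 mm long, 4 mm thick at the middle of the lid's free edge, bent outward and up at 45 degrees. Lid shut: at x -96, z 87 mm of the case, free space below. Moves with the lid; axes as the case's when shut
- turn_left (a joint): green case's orange turnbutton, rad: 0 = along the case's side, pointing in case -x (to the middle of the table), clear of the lid; negative = swung away from the lid (stop -0.4); grows as it turns anticlockwise seen from above to its stop at 1.57, square across the lid. Friction (0.08 N m) holds it where it is left
- paddle_left (a point): middle of the upright thumb paddle on the green case's turnbutton. Arm 70 mm long, 16 mm wide, 85 to 94 mm up (3 mm over the shut lid); paddle 18 mm along the arm, 7 mm thick, up to 129 mm high, its middle 61 mm from the pivot, 111 mm up. x points from paddle to pivot, z up; push the paddle's flat side to turn it
- case_right: blue case fixed to the table, 150 x 150 mm, walls and floor 5 mm, rim 75 mm high, flat grey lid. Origin: centre of the underside; x from the lid's free edge (faces the middle of the table) to its hinge (outer side), z up, right-handed. Hinge axis: along y at x +75, z 76 mm. Turnbutton pivot: x -20, y -89 mm, on a 30 mm bracket (top 80 mm up) on the side nearest the robot
- lid_right (a joint): blue case's lid, rad: 0 shut, grows as the free edge rises, stop 1.75. 162 mm from hinge axis to free edge, 146 mm wide, 6 mm thick, 0.2 kg; shut, its underside is 76 mm up and its free edge overhangs the wall by 12 mm. A stiff hinge (0.26 N m) holds it wherever it is left: pry it up from below; to shut, push it over and press it down until it stops
- tab_right (a point): middle of the blue case's yellow pry tab: flat plate 50 mm wide, 28 mm long, 4 mm thick at the middle of the lid's free edge, bent outward and up at 45 degrees. Lid shut: at x -96, z 87 mm of the case, free space below. Moves with the lid; axes as the case's when shut
- turn_right (a joint): blue case's orange turnbutton, rad: 0 = along the case's side, pointing in case -x (to the middle of the table), clear of the lid; negative = swung away from the lid (stop -0.4); grows as it turns clockwise seen from above to its stop at 1.57, square across the lid. Friction (0.08 N m) holds it where it is left
- paddle_right (a point): middle of the upright thumb paddle on the blue case's turnbutton. Arm 70 mm long, 16 mm wide, 85 to 94 mm up (3 mm over the shut lid); paddle 18 mm along the arm, 7 mm thick, up to 129 mm high, its middle 61 mm from the pivot, 111 mm up. x points from paddle to pivot, z up; push the paddle's flat side to turn it
- sprocket: brass-coloured toothed sprocket, 96 mm across, 18 mm high at the hub, 0.3 kg, lying flat and loose in one of the two cases, hidden while the lid is shut. Origin: centre of its underside
- shock: short shock absorber with a red spring, 122 mm long, 34 mm thick, 0.35 kg, lying loose in the other case. Origin: below its middle, on the case floor; x along it
- wrench: loose steel wrench, 170 mm long, lying on the table between the cases; x along it. To be left alone
- oil_bottle: black bottle, 60 mm across, 150 mm high, standing beyond the cases. Origin: centre of its underside. To be left alone
- headlamp: loose round metal headlamp, 120 mm across, 60 mm high, lying to the right of the right case. Origin: centre of its underside. To be left alone
- carton: closed cardboard carton, 100 x 130 x 60 mm, to the left of the left case. Origin: centre of its underside. To be left alone

How it is judged:
On the way, in this order (a step that is already met when the one before it is completed fails the run):
1. both lids stand open at the same time (more than 60 degrees) (value of joint each of lid_left, lid_right above 1.05 rad), for 0.2 s.
2. the lid of the case with the sprocket is fully shut, the other still open ((((horizontal distance between sprocket and case_left below 0.09 m and height (world z) of sprocket below 0.06 m) and (value of joint lid_left below 0.035 rad and value of joint lid_right above 1.05 rad)) or ((horizontal distance between sprocket and case_right below 0.09 m and height (world z) of sprocket below 0.06 m) and (value of joint lid_right below 0.035 rad and value of joint lid_left above 1.05 rad)))), for 0.2 s.
3. the turnbutton of that case lies across its lid ((((horizontal distance between sprocket and case_left below 0.09 m and height (world z) of sprocket below 0.06 m) and (value of joint turn_left above 1.35 rad and value of joint lid_left below 0.035 rad)) or ((horizontal distance between sprocket and case_right below 0.09 m and height (world z) of sprocket below 0.06 m) and (value of joint turn_right above 1.35 rad and value of joint lid_right below 0.035 rad)))), for 0.2 s.
At the end, for the whole second after the job is handed in: The sprocket's case is shut (within 2 degrees), its turnbutton across (at least 77 of 90 degrees); the other case, with the shock absorber, stands open over 60 degrees, its turnbutton clear (under 6 degrees inward); both parts at rest in their cases ((((horizontal distance between sprocket and case_left below 0.09 m and height (world z) of sprocket below 0.06 m) and (value of joint lid_left below 0.035 rad and value of joint turn_left above 1.35 rad and value of joint lid_right above 1.05 rad and value of joint turn_right below 0.1 rad and (horizontal distance between shock and case_right below 0.09 m and height (world z) of shock below 0.06 m) and linear speed of each of sprocket, shock below 0.02 m/s)) or ((horizontal distance between sprocket and case_right below 0.09 m and height (world z) of sprocket below 0.06 m) and (value of joint lid_right below 0.035 rad and value of joint turn_right above 1.35 rad and value of joint lid_left above 1.05 rad and value of joint turn_left below 0.1 rad and (horizontal distance between shock and case_left below 0.09 m and height (world z) of shock below 0.06 m) and linear speed of each of sprocket, shock below 0.02 m/s)))); the robot touches nothing.
It fails at once if a lid is slammed (shutting faster than 3 rad/s) (velocity of joint any of lid_left, lid_right below -3 rad/s).
It fails at once if the robot presses on a lid or turnbutton with more than 60 N (contact force between the fingers and lid_left above 60 N or contact force between the fingers and lid_right above 60 N or contact force between the fingers and turn_left above 60 N or contact force between the fingers and turn_right above 60 N).
It fails at once if goods around the cases are moved by more than 30 mm (distance of any of wrench, oil_bottle, headlamp, carton from where it was at the start of the episode above 0.03 m).
It also fails if it takes over 72 s, if anything falls off the work surface, if the arm or the gripper's body presses on something with over 40 N, if the wrist force passes 120 N, or if a joint passes its speed limit or range.

### The arm

A 6-joint arm with a two-finger parallel gripper is mounted at the origin on the work surface. World frame = base frame: x ahead of the robot, y to its left, z up, the work surface at z = 0. Lengths are in m, angles in rad, forces in N, time in s.
With the tool pointing down it reaches from about 0.375 to 0.975 m from the base axis. Payload 3.8 kg.
Tool frame: the origin (TCP) lies where the fingers leave the gripper's body, on its centre line; the fingertips stand 64 mm ahead of it and the grasp point (between the pads) lies 45 mm ahead of it (robot.grasp_offset is the distance from the TCP to the grasp point, in m); z points along the fingers, y is the direction in which the jaws open and shut (so a half turn about z gives the same grasp; the last joint's range is limited). The gripper opens to 88 mm and grips with 3 to 60 N. Pads are 18 mm wide; open, the fingers measure 123 mm over their backs; the gripper's body (75 mm by 187 mm) begins 45 mm behind the grasp point.
Start: joints at [-1.381, 0.264, 1.604, -0, 1.274, -0.037], TCP at [0.152, -0.658, 0.303] pointing down, gripper open.
Joint ranges: [-2.63, 2.63], [-0.94, 2.18], [0.31, 2.57], [-1.31, 4.45], [0, 2.66], [-2.55, 2.55]. Speed limits (rad/s): [2.57, 2.57, 3.14, 3.14, 3.14, 3.14].

### API

Orientations are given as [roll, pitch, yaw] about the fixed x, y, z axes, in that order (R = Rz(yaw) Ry(pitch) Rx(roll)).
In Python, from station import robot gives the robot as it stands. The module is installed in compiled form; this text tells all that it offers.
- The arm moves only by the tool servo_tool, never from a script. Its argument "rows" is a list of rows, each an object with "grip": the opening, from 0 (shut) to 1 (fully open); "dp": the shift along the tool's x, y, z in m, a list of three; "delta_rot": the turn, a rotation vector about the tool's x, y, z in degrees, a list of three. A call has exactly 5 rows; each row is the pose to reach, as a shift and turn from the pose commanded when the call began, along the tool's axes at that moment; what a row does not reach only later rows make up. A row lasts 1/12 s, in which the tool goes at most 41.7 mm and 7.16 degrees, less where a joint would pass 70% of its speed; a pose out of reach is approached as far as the arm can. A call with a gripper value outside its range is refused whole. The fingers move at their own pace and stop on an object; the grip force is fixed at half the most. Time passes only in rows, so rows that repeat a pose let the fingers close, or fill a call up. It gives the time, the measured TCP pose, the force and the opening at its end, in the units of the state.
- robot.sense(): the state, without advancing time (a new reading comes with each control period).
- robot.get_image(name): name is "scene" or "side" or "wrist"; returns the picture (400x640x3 uint8, red, green, blue); there is no depth.
- robot.camera_model(name): a dict with "K" (3x3 intrinsics, pixels), "k1" (the pictures are not rectified: a ray, as slopes to the right and down, at radius r is drawn at 1 + k1 r^2 times it, then the intrinsics apply), "R" (3x3) and "t" (3): a world point X has camera coordinates R X + t; the wrist camera has in their place "mount" (4x4, takes a point from camera to tool coordinates, whose origin is the TCP and whose axes are the flange's). Camera axes: x right, y down, z forward; pixel columns grow to the right and rows downward; lengths in m; the calibration is good to about 2 mm. A picture is of the moment at which its call begins: read the wrist's pose just before it. camera_model takes no time and is no camera call.
- robot.hand_in(): hands the job in, once; it reports no verdict.
Trained networks look in the newest picture that a camera, given by its name, has taken for a name from the list of things; names that differ only in an ending like _2 or _b are one class to them, and where a whole thing is asked for, a point or a joint stands for the part that bears it (a point fixed in the world has none). Each returns a list of dicts, best first, with "conf" (0 to 1); they miss things now and then, are a little off and sometimes report something else, mostly with a low value. They report only what shows in the picture. A call takes as long as a camera call.
- robot.boxes_of(camera, target): "extent" ([centre column, centre row, width, height] in pixels, round what is visible of it).
The state is a dict: "time_s": time; "qpos": joint angles; "qd": joint speeds; "tau": joint torques, N m; "tcp_pos": TCP position; "tool_rot": TCP orientation; "contact_force": force on the tool from outside, world axes, zero at the start; "moment": the same for the moment, N m; "finger_gap": finger opening in m.
Only numpy, scipy, OpenCV 4.12 (cv2) and the standard library are available. Lean on these libraries where they do the work, as an engineer would, in place of code of your own. Each camera call takes 0.05 s, during which the arm holds its last target. There are 200 camera calls.

## Working session

There is one attempt and no reset: what is moved stays moved. The work goes in short steps, Python scripts to look and compute and a tool call to move; the robot and the scene stay as the last step left them, time stands still between calls to the robot, and variables do not carry over. Pictures are saved under pics/ and viewed, about 8 in all and at most 12, crops included, and the job is handed in when it is done.

Besides the shell and the picture viewer there is one more tool, called after "Emit:" as name(argument=value, ...) on one line, values as JSON. servo_tool: Moves the arm, as the interface text tells. Its arguments: {"type":"object","properties":{"rows":{"type":"array"}},"required":["rows"]}

```bash
mkdir -p pics; python3 - <<'E'
from station import robot
import cv2, numpy as np
s=robot.sense(); print({k:np.round(v,3).tolist() for k,v in s.items()})
for c in ['scene','side']:
    im=robot.get_image(c); cv2.imwrite(f'pics/{c}0.png',im[:,:,::-1])
    m=robot.camera_model(c); print(c,{k:np.round(v,4).tolist() for k,v in m.items()})
    for t in ['case_left','case_right','tab_left','tab_right','paddle_left','paddle_right','wrench','oil_bottle','headlamp','carton']:
        print(t,[(round(d['conf'],2),np.round(d['extent']).tolist()) for d in robot.boxes_of(c,t)[:2]])
print(np.round(robot.camera_model('wrist')['mount'],3).tolist())
E
```

```text
{'time_s': 0.0, 'qpos': [-1.381, 0.265, 1.605, -0.0, 1.274, -0.037], 'qd': [0.001, -0.001, 0.001, 0.0, 0.001, -0.001], 'tau': [-0.001, -50.211, -35.687, 0.073, 0.029, -0.0], 'tcp_pos': [0.152, -0.657, 0.301], 'tool_rot': [-3.139, -0.0, 0.227], 'contact_force': [0.418, -0.271, -0.153], 'moment': [0.048, 0.016, -0.005], 'finger_gap': 0.088}
scene {'K': [[381.8739, 0.0, 325.7145], [0.0, 381.8739, 196.8861], [0.0, 0.0, 1.0]], 'k1': 0.0003, 'R': [[-0.114, 0.9933, 0.0192], [0.5308, 0.0773, -0.844], [-0.8398, -0.086, -0.5361]], 't': [0.053, -0.2355, 1.6014]}
case_left [(0.97, [391.0, 204.0, 72.0, 69.0])]
case_right [(0.9, [252.0, 194.0, 78.0, 68.0])]
tab_left [(0.65, [390.0, 198.0, 75.0, 28.0])]
tab_right [(0.97, [248.0, 185.0, 73.0, 36.0]), (0.65, [323.0, 202.0, 6.0, 26.0])]
paddle_left [(0.5, [367.0, 176.0, 28.0, 14.0]), (0.42, [324.0, 202.0, 10.0, 33.0])]
paddle_right [(0.65, [278.0, 164.0, 25.0, 15.0]), (0.27, [148.0, 213.0, 47.0, 36.0])]
wrench [(0.58, [324.0, 202.0, 11.0, 34.0])]
oil_bottle [(0.64, [315.0, 238.0, 24.0, 61.0])]
headlamp [(0.96, [149.0, 213.0, 48.0, 33.0])]
carton [(0.9
[... 269 characters left out ...]
, 0.2196, 1.3269]}
case_left [(0.88, [306.0, 245.0, 64.0, 66.0]), (0.4, [232.0, 309.0, 46.0, 54.0])]
case_right [(0.65, [353.0, 171.0, 57.0, 51.0])]
tab_left [(0.73, [303.0, 239.0, 55.0, 56.0])]
tab_right [(0.66, [353.0, 165.0, 54.0, 34.0])]
paddle_left [(0.59, [333.0, 226.0, 10.0, 32.0])]
paddle_right [(0.64, [368.0, 179.0, 5.0, 15.0]), (0.24, [232.0, 310.0, 47.0, 56.0])]
wrench [(0.5, [346.0, 217.0, 44.0, 15.0])]
oil_bottle [(0.72, [275.0, 187.0, 20.0, 38.0])]
headlamp [(0.62, [348.0, 128.0, 30.0, 24.0]), (0.41, [331.0, 229.0, 7.0, 28.0])]
carton [(0.64, [232.0, 310.0, 49.0, 58.0])]
[[-0.0, -0.946, -0.323, 0.084], [1.0, -0.0, -0.0, 0.0], [-0.0, -0.323, 0.946, -0.083], [0.0, 0.0, 0.0, 1.0]]
```

```bash
python3 - <<'E'
import cv2, numpy as np
a=cv2.imread('pics/scene0.png')[130:290,190:450]; b=cv2.imread('pics/side0.png')[120:290,250:410]
cv2.imwrite('pics/s0z.png',cv2.resize(a,None,fx=3,fy=3,interpolation=cv2.INTER_CUBIC))
cv2.imwrite('pics/d0z.png',cv2.resize(b,None,fx=3.5,fy=3.5,interpolation=cv2.INTER_CUBIC))
E
```

```text
(no output)
```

View pics/s0z.png

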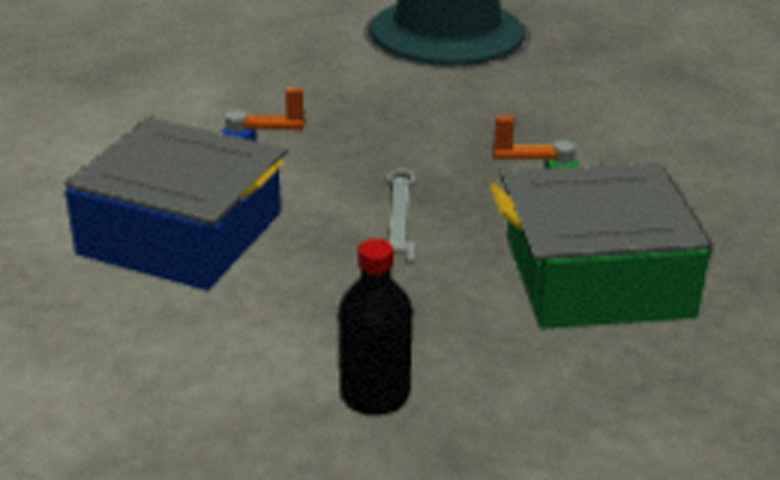

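View pics/d0z.png

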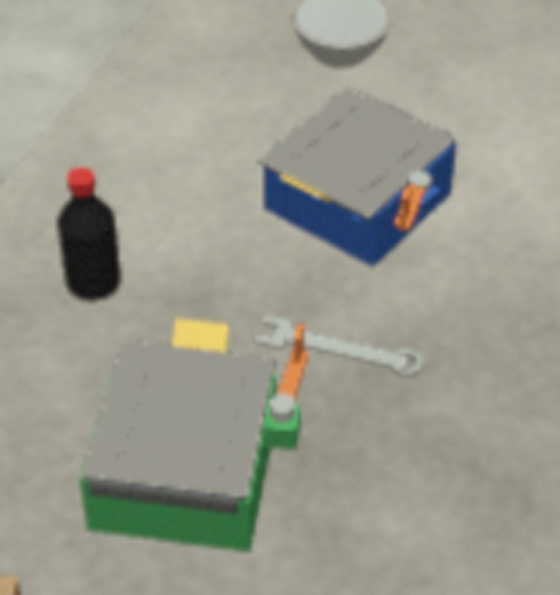

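```bash
cat > h.py <<'E'
import numpy as np, cv2
from scipy.optimize import least_squares
from scipy.spatial.transform import Rotation as Ro
from station import robot
CM={c:robot.camera_model(c) for c in ('scene','side')}
def proj(c,X,m=None):
    m=m or CM[c]; p=np.asarray(X)@np.array(m['R']).T+m['t']; s=p[:,:2]/p[:,2:]
    s=s*(1+m['k1']*(s**2).sum(1,keepdims=True)); K=np.array(m['K'])
    return s*[K[0,0],K[1,1]]+[K[0,2],K[1,2]]
def tf(p,X): # case pose x,y,yaw
    c,s=np.cos(p[2]),np.sin(p[2]); X=np.atleast_2d(X)
    return np.c_[p[0]+c*X[:,0]-s*X[:,1],p[1]+s*X[:,0]+c*X[:,1],X[:,2]]
E
python3 - <<'E'
from h import *
S=lambda u,v:(u/3+190-1/3,v/3+130-1/3); D=lambda u,v:(u/3.5+250-.36,v/3.5+120-.36)
F,H,T=-.087,.075,.082
L=[('scene',(F,.073,T),S(500,168)),('scene',(F,-.073,T),S(538,255)),('scene',(H,-.073,T),S(710,243)),('scene',(H,.073,T),S(662,165)),
('scene',(-.075,-.075,0),S(541,327)),('scene',(.075,-.075,0),S(697,317)),
('side',(F,.073,T),D(273,357)),('side',(F,-.073,T),D(132,343)),('side',(H,-.073,T),D(88,480)),('side',(H,.073,T),D(245,498)),('side',(.075,-.075,0),D(90,528)),('side',(.075,.075,0),D(250,549))]
Rr=[('scene',(F,-.073,T),S(288,152)),('scene',(F,.073,T),S(213,221)),('scene',(H,.073,T),S(67,183)),('scene',(H,-.073,T),S(150,118)),
('scene',(.075,.075,0),S(75,253)),('scene',(-.075,.075,0),S(208,290)),
('side',(F,-.073,T),D(372,214)),('side',(F,.073,T),D(263,162)),('side',(H,.073,T),D(348,90)),('side',(H,-.073,T),D(455,138)),('side',(-.075,.075,0),D(265,208)),('side',(-.075,-.075,0),D(373,264))]
for n,Z,g,sg in (('L',L,(.6,.25,1.57),1),('R',Rr,(.6,-.25,-1.57),-1)):
    f=lambda p:np.concatenate([(proj(c,tf(p,X))[0]-u) for c,X,u in Z])
    r=least_squares(f,g,loss='soft_l1'); print(n,np.round(r.x,4),'deg',np.degrees(r.x[2]).round(1)); print(np.round(f(r.x).reshape(-1,2),1).tolist())
    p=r.x
    for nm,X in (('tab',(-.096,0,.087)),('paddletop',(-.081,sg*.089,.129)),('pivot',(-.02,sg*.089,.094))):
        w=tf(p,X); print(nm,np.round(w,3),'scenecrop',((proj('scene',w)[0]-[190,130])*3).round(),'sidecrop',((proj('side',w)[0]-[250,120])*3.5).round())
for c in CM: print(c,-np.array(CM[c]['R']).T@CM[c]['t'])
# goods on the table
def gp(c,uv,z):
    return least_squares(lambda q:proj(c,[[q[0],q[1],z]])[0]-uv,[.6,0]).x.round(3)
for n,uv,z in (('wrench near',S(400,175),0),('wr far',S(410,257),0),('bottlecap',S(376,245),.15)): print(n,gp('scene',uv,z))
E
```

```text
L [0.552  0.1967 1.8162] deg 104.1
[[0.3, 0.8], [-1.4, 0.1], [0.3, 0.5], [-0.8, -0.9], [-0.3, 0.7], [0.2, 0.5], [1.8, 0.6], [-1.7, -0.7], [-1.3, -0.9], [1.5, 0.3], [-0.1, 1.3], [1.0, 1.7]]
tab [[0.575 0.104 0.087]] scenecrop [506. 206.] sidecrop [203. 338.]
paddletop [[0.485 0.097 0.129]] scenecrop [506. 119.] sidecrop [295. 330.]
pivot [[0.471 0.156 0.094]] scenecrop [563. 148.] sidecrop [284. 406.]
R [ 0.5388 -0.2242 -1.8444] deg -105.7
[[-0.1, -0.9], [0.2, 0.4], [-0.7, 0.4], [0.0, -0.0], [0.1, 1.0], [-0.1, 0.9], [-0.3, 1.0], [-0.9, -0.6], [0.7, -0.9], [1.2, 0.1], [0.2, 0.6], [0.7, 1.5]]
tab [[ 0.565 -0.132  0.087]] scenecrop [260. 180.] sidecrop [308. 188.]
paddletop [[ 0.475 -0.122  0.129]] scenecrop [287.  99.] sidecrop [388. 185.]
pivot [[ 0.459 -0.181  0.094]] scenecrop [235. 118.] sidecrop [421. 180.]
scene [1.47584213 0.10327141 0.65869376]
side [0.15048287 0.93635164 1.09599121]
wrench near [ 0.39  -0.018]
wr far [0.546 0.011]
bottlecap [0.745 0.004]
```

```bash
cat >> h.py <<'E'
PL=np.array([.552,.1967,1.8162]); PR=np.array([.5388,-.2242,-1.8444]); TIP=.064
def Rt(psi,beta): # tool down with x at yaw psi, then turned about its y by beta (deg)
    return Ro.from_euler('xyz',[np.pi,0,np.radians(psi)])*Ro.from_euler('y',beta,degrees=True)
def pose(case,P,tilt,dpsi=0): # tip point in case frame (m), lean toward case +x
    left=case is PL; psi=np.degrees(case[2])+(0 if left else 180)+dpsi
    R=Rt(psi,tilt if left else -tilt); w=tf(case,P)[0]
    return w-TIP*R.apply([0,0,1]),R
def cur():
    s=robot.sense(); return np.array(s['tcp_pos']),Ro.from_euler('xyz',s['tool_rot'])
def plan(wps,start=None,grip=0.0): # wps: list of (pos,R,nrows)
    p,R=start or cur(); seq=[]
    for q,S,n in wps:
        d=(R.inv()*S).as_rotvec()
        for k in range(1,n+1): seq.append((p+(q-p)*k/n,R*Ro.from_rotvec(d*k/n)))
        p,R=q,S
    while len(seq)%5: seq.append(seq[-1])
    p,R=start or cur()
    for i in range(0,len(seq),5):
        print('['+','.join('{"grip":%g,"dp":%s,"delta_rot":%s}'%(grip,np.round(R.inv().apply(a-p),3).tolist(),np.round((R.inv()*b).as_rotvec(degrees=True),1).tolist()) for a,b in seq[i:i+5])+']')
        p,R=seq[i+4]
E
python3 - <<'E'
from h import *
pre=pose(PR,(-.135,0,.200),45); low=pose(PR,(-.135,0,.062),45)
mid=(np.array([.42,-.25,.33]),Rt(74.3,-20))
print(pre[0],low[0])
plan([(*mid,14),(*pre,8),(*pre,3)])
E
```

```text
[ 0.58750536 -0.05065003  0.24525483] [ 0.58750536 -0.05065003  0.10725483]
[{"grip":0,"dp":[0.025, -0.024, -0.002],"delta_rot":[-0.8, -1.3, -4.3]},{"grip":0,"dp":[0.05, -0.048, -0.004],"delta_rot":[-1.5, -2.6, -8.7]},{"grip":0,"dp":[0.076, -0.072, -0.006],"delta_rot":[-2.3, -3.9, -13.0]},{"grip":0,"dp":[0.101, -0.096, -0.008],"delta_rot":[-3.1, -5.2, -17.3]},{"grip":0,"dp":[0.126, -0.12, -0.01],"delta_rot":[-3.8, -6.4, -21.7]}]
[{"grip":0,"dp":[0.032, -0.013, -0.006],"delta_rot":[-0.8, -1.3, -4.3]},{"grip":0,"dp":[0.064, -0.026, -0.013],"delta_rot":[-1.5, -2.6, -8.7]},{"grip":0,"dp":[0.095, -0.039, -0.019],"delta_rot":[-2.3, -3.9, -13.0]},{"grip":0,"dp":[0.127, -0.051, -0.026],"delta_rot":[-3.1, -5.2, -17.3]},{"grip":0,"dp":[0.159, -0.064, -0.032],"delta_rot":[-3.8, -6.4, -21.7]}]
[{"grip":0,"dp":[0.033, 0.0, -0.011],"delta_rot":[-0.8, -1.3, -4.3]},{"grip":0,"dp":[0.067, 0.0, -0.021],"delta_rot":[-1.5, -2.6, -8.7]},{"grip":0,"dp":[0.1, 0.001, -0.032],"delta_rot":[-2.3, -3.9, -13.0]},{"grip":0,"dp":[0.133, 0.001, -0.042],"delta_rot":[-3.1, -5.2, -17.3]},{"grip":0,"dp":[0.167, 0.004, -0.04],"delta_rot":[-3.5, -8.3, -17.3]}]
[{"grip":0,"dp":[0.031, 0.013, -0.002],"delta_rot":[-0.0, -3.1, -0.0]},{"grip":0,"dp":[0.063, 0.027, -0.004],"delta_rot":[-0.0, -6.2, -0.0]},{"grip":0,"dp":[0.094, 0.04, -0.006],"delta_rot":[-0.0, -9.4, -0.0]},{"grip":0,"dp":[0.126, 0.054, -0.008],"delta_rot":[-0.0, -12.5, -0.0]},{"grip":0,"dp":[0.157, 0.067, -0.01],"delta_rot":[-0.0, -15.6, -0.0]}]
[{"grip":0,"dp":[0.03, 0.013, -0.01],"delta_rot":[-0.0, -3.1, -0.0]},{"grip":0,"dp":[0.06, 0.027, -0.021],"delta_rot":[-0.0, -6.2, -0.0]},{"grip":0,"dp":[0.06, 0.027, -0.021],"delta_rot":[-0.0, -6.2, -0.0]},{"grip":0,"dp":[0.06, 0.027, -0.021],"delta_rot":[-0.0, -6.2, -0.0]},{"grip":0,"dp":[0.06, 0.027, -0.021],"delta_rot":[-0.0, -6.2, -0.0]}]
```

Emit:
servo_tool(rows=[{"grip": 0, "dp": [0.025, -0.024, -0.002], "delta_rot": [-0.8, -1.3, -4.3]}, {"grip": 0, "dp": [0.05, -0.048, -0.004], "delta_rot": [-1.5, -2.6, -8.7]}, {"grip": 0, "dp": [0.076, -0.072, -0.006], "delta_rot": [-2.3, -3.9, -13]}, {"grip": 0, "dp": [0.101, -0.096, -0.008], "delta_rot": [-3.1, -5.2, -17.3]}, {"grip": 0, "dp": [0.126, -0.12, -0.01], "delta_rot": [-3.8, -6.4, -21.7]}])

```text
time_s: 1.52
tcp_pos: [0.2481, -0.5111, 0.3129]
tool_rot: [3.097, 0.122, 0.606]
contact_force: [0.7, -0.1, 0.7]
finger_gap: 0.0565
```

Emit:
servo_tool(rows=[{"grip": 0, "dp": [0.032, -0.013, -0.006], "delta_rot": [-0.8, -1.3, -4.3]}, {"grip": 0, "dp": [0.064, -0.026, -0.013], "delta_rot": [-1.5, -2.6, -8.7]}, {"grip": 0, "dp": [0.095, -0.039, -0.019], "delta_rot": [-2.3, -3.9, -13]}, {"grip": 0, "dp": [0.127, -0.051, -0.026], "delta_rot": [-3.1, -5.2, -17.3]}, {"grip": 0, "dp": [0.159, -0.064, -0.032], "delta_rot": [-3.8, -6.4, -21.7]}])

```text
time_s: 1.93
tcp_pos: [0.344, -0.3657, 0.323]
tool_rot: [3.1, 0.252, 0.986]
contact_force: [0.7, -0.1, 0.8]
finger_gap: 0.0235
```

Emit:
servo_tool(rows=[{"grip": 0, "dp": [0.033, 0, -0.011], "delta_rot": [-0.8, -1.3, -4.3]}, {"grip": 0, "dp": [0.067, 0, -0.021], "delta_rot": [-1.5, -2.6, -8.7]}, {"grip": 0, "dp": [0.1, 0.001, -0.032], "delta_rot": [-2.3, -3.9, -13]}, {"grip": 0, "dp": [0.133, 0.001, -0.042], "delta_rot": [-3.1, -5.2, -17.3]}, {"grip": 0, "dp": [0.167, 0.004, -0.04], "delta_rot": [-3.5, -8.3, -17.3]}])

```text
time_s: 2.35
tcp_pos: [0.4421, -0.2245, 0.3234]
tool_rot: [3.135, 0.404, 1.299]
contact_force: [1.8, -0.3, -0.9]
finger_gap: 0.0004
```

Emit:
servo_tool(rows=[{"grip": 0, "dp": [0.031, 0.013, -0.002], "delta_rot": [0, -3.1, 0]}, {"grip": 0, "dp": [0.063, 0.027, -0.004], "delta_rot": [0, -6.2, 0]}, {"grip": 0, "dp": [0.094, 0.04, -0.006], "delta_rot": [0, -9.4, 0]}, {"grip": 0, "dp": [0.126, 0.054, -0.008], "delta_rot": [0, -12.5, 0]}, {"grip": 0, "dp": [0.157, 0.067, -0.01], "delta_rot": [0, -15.6, 0]}])

```text
time_s: 2.77
tcp_pos: [0.546, -0.0987, 0.2675]
tool_rot: [3.14, 0.677, 1.299]
contact_force: [0.5, -0.3, -0.5]
finger_gap: 0.0005
```

Emit:
servo_tool(rows=[{"grip": 0, "dp": [0.03, 0.013, -0.01], "delta_rot": [0, -3.1, 0]}, {"grip": 0, "dp": [0.06, 0.027, -0.021], "delta_rot": [0, -6.2, 0]}, {"grip": 0, "dp": [0.06, 0.027, -0.021], "delta_rot": [0, -6.2, 0]}, {"grip": 0, "dp": [0.06, 0.027, -0.021], "delta_rot": [0, -6.2, 0]}, {"grip": 0, "dp": [0.06, 0.027, -0.021], "delta_rot": [0, -6.2, 0]}])

```text
time_s: 3.18
tcp_pos: [0.5869, -0.0501, 0.2462]
tool_rot: [-3.14, 0.783, 1.3]
contact_force: [-0.4, -0.0, -0.2]
finger_gap: 0.0002
```

```bash
cat >> h.py <<'E'
def lift(case,th,d,tilt=45,y=0,push=.001):
    t=np.radians(th); C=np.array([.075-.162*np.cos(t)+d*np.cos(t),.076+.162*np.sin(t)-d*np.sin(t)])
    if th<45: C=np.array([.075-.162*np.cos(t),.076+.162*np.sin(t)])+d*np.array([.707,-.707])
    P=C-(.009-push)*np.array([.707,.707]); return pose(case,(P[0],y,P[1]),tilt)
E
python3 - <<'E'
from h import *
a=lambda x,z:pose(PR,(x,0,z),45)
plan([(*a(-.135,.062),5),(*a(-.090,.062),3),(*lift(PR,0,.005),2),*[(*lift(PR,t,.005),1) for t in (4,8,12,16,20)]])
E
```

```text
[{"grip":0,"dp":[0.02, 0.0, 0.02],"delta_rot":[0.0, -0.0, 0.0]},{"grip":0,"dp":[0.039, 0.0, 0.04],"delta_rot":[0.0, -0.0, 0.1]},{"grip":0,"dp":[0.059, 0.001, 0.059],"delta_rot":[0.0, -0.1, 0.1]},{"grip":0,"dp":[0.078, 0.001, 0.079],"delta_rot":[0.0, -0.1, 0.1]},{"grip":0,"dp":[0.098, 0.001, 0.099],"delta_rot":[0.0, -0.1, 0.1]}]
[{"grip":0,"dp":[-0.011, -0.0, 0.011],"delta_rot":[-0.0, -0.0, -0.0]},{"grip":0,"dp":[-0.021, -0.0, 0.021],"delta_rot":[-0.0, -0.0, -0.0]},{"grip":0,"dp":[-0.032, -0.0, 0.032],"delta_rot":[-0.0, -0.0, -0.0]},{"grip":0,"dp":[-0.034, -0.0, 0.03],"delta_rot":[-0.0, -0.0, -0.0]},{"grip":0,"dp":[-0.036, -0.0, 0.029],"delta_rot":[-0.0, -0.0, -0.0]}]
[{"grip":0,"dp":[-0.008, -0.0, -0.008],"delta_rot":[0.0, 0.0, 0.0]},{"grip":0,"dp":[-0.017, 0.0, -0.015],"delta_rot":[0.0, 0.0, 0.0]},{"grip":0,"dp":[-0.026, 0.0, -0.021],"delta_rot":[0.0, 0.0, 0.0]},{"grip":0,"dp":[-0.036, -0.0, -0.027],"delta_rot":[0.0, 0.0, 0.0]},{"grip":0,"dp":[-0.046, 0.0, -0.032],"delta_rot":[0.0, 0.0, 0.0]}]
```

Emit:
servo_tool(rows=[{"grip": 0, "dp": [0.02, 0.0, 0.02], "delta_rot": [0, 0, 0]}, {"grip": 0, "dp": [0.039, 0.0, 0.04], "delta_rot": [0, 0, 0]}, {"grip": 0, "dp": [0.059, 0.001, 0.059], "delta_rot": [0, 0, 0]}, {"grip": 0, "dp": [0.078, 0.001, 0.079], "delta_rot": [0, 0, 0]}, {"grip": 0, "dp": [0.098, 0.001, 0.099], "delta_rot": [0, 0, 0]}])

```text
time_s: 3.6
tcp_pos: [0.588, -0.0524, 0.1088]
tool_rot: [3.136, 0.781, 1.293]
contact_force: [0.3, -0.2, 0.7]
finger_gap: 0.0005
```

Emit:
servo_tool(rows=[{"grip": 0, "dp": [-0.011, 0, 0.011], "delta_rot": [0, 0, 0]}, {"grip": 0, "dp": [-0.021, 0, 0.021], "delta_rot": [0, 0, 0]}, {"grip": 0, "dp": [-0.032, 0, 0.032], "delta_rot": [0, 0, 0]}, {"grip": 0, "dp": [-0.034, 0, 0.03], "delta_rot": [0, 0, 0]}, {"grip": 0, "dp": [-0.036, 0, 0.029], "delta_rot": [0, 0, 0]}])

```text
time_s: 4.02
tcp_pos: [0.5756, -0.0965, 0.1143]
tool_rot: [3.138, 0.781, 1.293]
contact_force: [0.1, 0.4, -2.8]
finger_gap: 0.0005
```

Emit:
servo_tool(rows=[{"grip": 0, "dp": [-0.008, 0, -0.008], "delta_rot": [0, 0, 0]}, {"grip": 0, "dp": [-0.017, 0, -0.015], "delta_rot": [0, 0, 0]}, {"grip": 0, "dp": [-0.026, 0, -0.021], "delta_rot": [0, 0, 0]}, {"grip": 0, "dp": [-0.036, 0, -0.027], "delta_rot": [0, 0, 0]}, {"grip": 0, "dp": [-0.046, 0, -0.032], "delta_rot": [0, 0, 0]}])

```text
time_s: 4.43
tcp_pos: [0.5731, -0.1044, 0.1689]
tool_rot: [3.141, 0.783, 1.299]
contact_force: [0.0, 0.7, -2.9]
finger_gap: 0.0003
```

```bash
python3 - <<'E'
from h import *
im=robot.get_image('side'); cv2.imwrite('pics/d1.png',cv2.resize(im[80:290,230:430,::-1],None,fx=2.8,fy=2.8,interpolation=cv2.INTER_CUBIC))
plan([*[(*lift(PR,t,.005),1) for t in (25,30,35,40,45)],*[(*lift(PR,t,d),1) for t,d in ((49,.007),(53,.009),(57,.012),(61,.014),(65,.016),(69,.018),(73,.02),(77,.02),(80,.02),(82,.02))]])
E
```

```text
[{"grip":0,"dp":[-0.01, -0.001, -0.003],"delta_rot":[0.2, -0.1, -0.1]},{"grip":0,"dp":[-0.024, -0.001, -0.007],"delta_rot":[0.2, -0.1, -0.1]},{"grip":0,"dp":[-0.037, -0.001, -0.011],"delta_rot":[0.2, -0.1, -0.1]},{"grip":0,"dp":[-0.051, -0.001, -0.012],"delta_rot":[0.2, -0.1, -0.1]},{"grip":0,"dp":[-0.066, -0.001, -0.013],"delta_rot":[0.2, -0.1, -0.1]}]
[{"grip":0,"dp":[-0.011, -0.0, 0.002],"delta_rot":[0.0, 0.0, 0.0]},{"grip":0,"dp":[-0.021, -0.0, 0.005],"delta_rot":[0.0, 0.0, 0.0]},{"grip":0,"dp":[-0.031, -0.0, 0.01],"delta_rot":[0.0, 0.0, 0.0]},{"grip":0,"dp":[-0.041, -0.0, 0.015],"delta_rot":[0.0, 0.0, 0.0]},{"grip":0,"dp":[-0.05, 0.0, 0.02],"delta_rot":[0.0, 0.0, 0.0]}]
[{"grip":0,"dp":[-0.009, -0.0, 0.006],"delta_rot":[0.0, 0.0, 0.0]},{"grip":0,"dp":[-0.017, -0.0, 0.012],"delta_rot":[0.0, 0.0, 0.0]},{"grip":0,"dp":[-0.025, -0.0, 0.017],"delta_rot":[0.0, 0.0, 0.0]},{"grip":0,"dp":[-0.032, -0.0, 0.021],"delta_rot":[0.0, 0.0, 0.0]},{"grip":0,"dp":[-0.036, -0.0, 0.024],"delta_rot":[0.0, 0.0, 0.0]}]
```

View pics/d1.png

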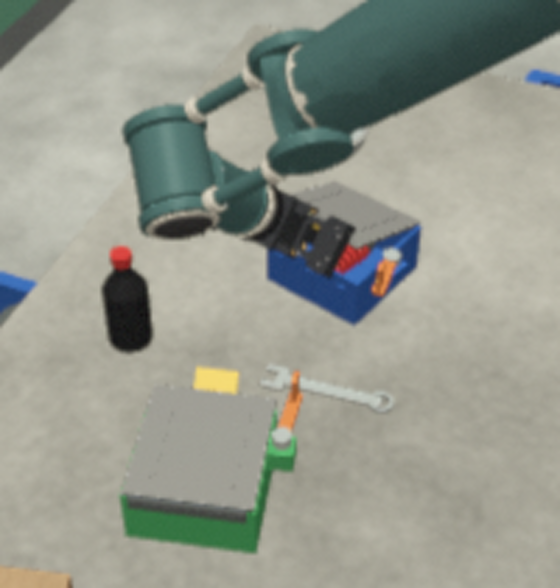

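The blue lid is rising at about (350,215). Under it, at (350,260), the red spring of the shock shows, so the sprocket should be in the green case. I'll keep lifting.

Emit:
servo_tool(rows=[{"grip": 0, "dp": [-0.01, 0, -0.003], "delta_rot": [0, 0, 0]}, {"grip": 0, "dp": [-0.024, 0, -0.007], "delta_rot": [0, 0, 0]}, {"grip": 0, "dp": [-0.037, 0, -0.011], "delta_rot": [0, 0, 0]}, {"grip": 0, "dp": [-0.051, 0, -0.012], "delta_rot": [0, 0, 0]}, {"grip": 0, "dp": [-0.066, 0, -0.013], "delta_rot": [0, 0, 0]}])

```text
time_s: 4.9
tcp_pos: [0.5627, -0.1415, 0.2241]
tool_rot: [-3.141, 0.783, 1.299]
contact_force: [1.0, 0.4, -2.7]
finger_gap: 0.0005
```

Emit:
servo_tool(rows=[{"grip": 0, "dp": [-0.011, 0, 0.002], "delta_rot": [0, 0, 0]}, {"grip": 0, "dp": [-0.021, 0, 0.005], "delta_rot": [0, 0, 0]}, {"grip": 0, "dp": [-0.031, 0, 0.01], "delta_rot": [0, 0, 0]}, {"grip": 0, "dp": [-0.041, 0, 0.015], "delta_rot": [0, 0, 0]}, {"grip": 0, "dp": [-0.05, 0, 0.02], "delta_rot": [0, 0, 0]}])

```text
time_s: 5.32
tcp_pos: [0.5489, -0.1898, 0.2442]
tool_rot: [-3.14, 0.783, 1.299]
contact_force: [0.8, 3.0, 1.4]
finger_gap: 0.0001
```

Emit:
servo_tool(rows=[{"grip": 0, "dp": [-0.009, 0, 0.006], "delta_rot": [0, 0, 0]}, {"grip": 0, "dp": [-0.017, 0, 0.012], "delta_rot": [0, 0, 0]}, {"grip": 0, "dp": [-0.025, 0, 0.017], "delta_rot": [0, 0, 0]}, {"grip": 0, "dp": [-0.032, 0, 0.021], "delta_rot": [0, 0, 0]}, {"grip": 0, "dp": [-0.036, 0, 0.024], "delta_rot": [0, 0, 0]}])

```text
time_s: 5.73
tcp_pos: [0.5375, -0.2305, 0.2522]
tool_rot: [-3.14, 0.783, 1.299]
contact_force: [0.8, 2.0, -0.8]
finger_gap: 0.0005
```

```bash
python3 - <<'E'
from h import *
p,R=cur(); print(p,robot.sense()['contact_force'])
out=(p-.12*R.apply([0,0,1]),R); midp=(np.array([.57,-.0,.30]),Rt(90,0))
a=lambda x,z:pose(PL,(x,0,z),45)
b=lambda x,z,t:pose(PL,(x,0,z),t)
print(a(-.135,.2)[0])
plan([(*out,5),(*midp,7),(*a(-.135,.2),8),(*a(-.135,.062),5),(*a(-.090,.062),3),(*lift(PL,0,.005),2)])
E
```

```text
[ 0.53745278 -0.23047128  0.2521673 ] [ 0.82832196  1.99292306 -0.84611477]
[0.59579254 0.02184572 0.24525483]
[{"grip":0,"dp":[0.0, 0.0, -0.024],"delta_rot":[0.0, 0.0, 0.0]},{"grip":0,"dp":[0.0, 0.0, -0.048],"delta_rot":[0.0, 0.0, 0.0]},{"grip":0,"dp":[0.0, -0.0, -0.072],"delta_rot":[0.0, 0.0, 0.0]},{"grip":0,"dp":[0.0, -0.0, -0.096],"delta_rot":[0.0, 0.0, 0.0]},{"grip":0,"dp":[0.0, -0.0, -0.12],"delta_rot":[0.0, 0.0, 0.0]}]
[{"grip":0,"dp":[0.019, -0.004, -0.011],"delta_rot":[-0.9, 6.4, -2.1]},{"grip":0,"dp":[0.037, -0.009, -0.022],"delta_rot":[-1.8, 12.7, -4.2]},{"grip":0,"dp":[0.056, -0.013, -0.033],"delta_rot":[-2.6, 19.1, -6.3]},{"grip":0,"dp":[0.074, -0.018, -0.044],"delta_rot":[-3.5, 25.5, -8.5]},{"grip":0,"dp":[0.093, -0.022, -0.055],"delta_rot":[-4.4, 31.8, -10.6]}]
[{"grip":0,"dp":[0.022, -0.0, 0.0],"delta_rot":[-0.9, 6.4, -2.1]},{"grip":0,"dp":[0.044, -0.0, 0.001],"delta_rot":[-1.8, 12.7, -4.2]},{"grip":0,"dp":[0.048, 0.003, 0.007],"delta_rot":[-1.1, 18.3, -6.1]},{"grip":0,"dp":[0.053, 0.006, 0.013],"delta_rot":[-0.3, 23.8, -7.9]},{"grip":0,"dp":[0.057, 0.009, 0.019],"del
[... 328 characters left out ...]
0.036],"delta_rot":[3.5, 28.0, -8.3]}]
[{"grip":0,"dp":[-0.02, -0.0, 0.02],"delta_rot":[0.0, -0.0, -0.0]},{"grip":0,"dp":[-0.039, -0.0, 0.039],"delta_rot":[0.0, -0.0, -0.0]},{"grip":0,"dp":[-0.059, -0.0, 0.059],"delta_rot":[0.0, -0.0, -0.0]},{"grip":0,"dp":[-0.078, -0.0, 0.078],"delta_rot":[0.0, -0.0, -0.0]},{"grip":0,"dp":[-0.098, -0.0, 0.098],"delta_rot":[0.0, -0.0, -0.0]}]
[{"grip":0,"dp":[0.011, -0.0, 0.011],"delta_rot":[0.0, 0.0, 0.0]},{"grip":0,"dp":[0.021, 0.0, 0.021],"delta_rot":[0.0, 0.0, 0.0]},{"grip":0,"dp":[0.032, 0.0, 0.032],"delta_rot":[0.0, 0.0, 0.0]},{"grip":0,"dp":[0.034, 0.0, 0.03],"delta_rot":[0.0, 0.0, 0.0]},{"grip":0,"dp":[0.036, 0.0, 0.029],"delta_rot":[0.0, 0.0, 0.0]}]
```

Emit:
servo_tool(rows=[{"grip": 0, "dp": [0, 0, -0.024], "delta_rot": [0, 0, 0]}, {"grip": 0, "dp": [0, 0, -0.048], "delta_rot": [0, 0, 0]}, {"grip": 0, "dp": [0, 0, -0.072], "delta_rot": [0, 0, 0]}, {"grip": 0, "dp": [0, 0, -0.096], "delta_rot": [0, 0, 0]}, {"grip": 0, "dp": [0, 0, -0.12], "delta_rot": [0, 0, 0]}])

```text
time_s: 6.15
tcp_pos: [0.5604, -0.1478, 0.338]
tool_rot: [-3.139, 0.784, 1.3]
contact_force: [0.1, 0.2, -0.1]
finger_gap: 0.0003
```

Emit:
servo_tool(rows=[{"grip": 0, "dp": [0.019, -0.004, -0.011], "delta_rot": [-0.9, 6.4, -2.1]}, {"grip": 0, "dp": [0.037, -0.009, -0.022], "delta_rot": [-1.8, 12.7, -4.2]}, {"grip": 0, "dp": [0.056, -0.013, -0.033], "delta_rot": [-2.6, 19.1, -6.3]}, {"grip": 0, "dp": [0.074, -0.018, -0.044], "delta_rot": [-3.5, 25.5, -8.5]}, {"grip": 0, "dp": [0.093, -0.022, -0.055], "delta_rot": [-4.4, 31.8, -10.6]}])

```text
time_s: 6.57
tcp_pos: [0.5678, -0.0404, 0.3114]
tool_rot: [-3.12, 0.22, 1.502]
contact_force: [0.2, 0.5, -0.9]
finger_gap: 0.0002
```

Emit:
servo_tool(rows=[{"grip": 0, "dp": [0.022, 0, 0], "delta_rot": [-0.9, 6.4, -2.1]}, {"grip": 0, "dp": [0.044, 0, 0.001], "delta_rot": [-1.8, 12.7, -4.2]}, {"grip": 0, "dp": [0.048, 0.003, 0.007], "delta_rot": [-1.1, 18.3, -6.1]}, {"grip": 0, "dp": [0.053, 0.006, 0.013], "delta_rot": [-0.3, 23.8, -7.9]}, {"grip": 0, "dp": [0.057, 0.009, 0.019], "delta_rot": [0.4, 29.4, -9.7]}])

```text
time_s: 6.98
tcp_pos: [0.5798, 0.0094, 0.2798]
tool_rot: [-3.118, -0.298, 1.658]
contact_force: [0.4, 0.1, -0.2]
finger_gap: 0.0008
```

Emit:
servo_tool(rows=[{"grip": 0, "dp": [0, 0.004, 0.007], "delta_rot": [0.7, 5.6, -1.7]}, {"grip": 0, "dp": [0.001, 0.007, 0.014], "delta_rot": [1.4, 11.2, -3.3]}, {"grip": 0, "dp": [0.001, 0.011, 0.022], "delta_rot": [2.1, 16.8, -5]}, {"grip": 0, "dp": [0.001, 0.014, 0.029], "delta_rot": [2.8, 22.4, -6.7]}, {"grip": 0, "dp": [0.002, 0.018, 0.036], "delta_rot": [3.5, 28, -8.3]}])

```text
time_s: 7.4
tcp_pos: [0.5957, 0.0223, 0.2449]
tool_rot: [-3.141, -0.79, 1.817]
contact_force: [0.5, 0.7, 0.3]
finger_gap: 0.0006
```

```bash
python3 - <<'E'
from h import *
print(cur()[0], cur()[1].as_euler('xyz',degrees=True))
im=robot.get_image('side'); cv2.imwrite('pics/d2.png',cv2.resize(im[60:290,230:430,::-1],None,fx=2.6,fy=2.6,interpolation=cv2.INTER_CUBIC))
a=lambda x,z:pose(PL,(x,0,z),45)
plan([(*a(-.135,.062),5),(*a(-.090,.062),3),(*lift(PL,0,.005),2),*[(*lift(PL,t,.005),1) for t in (4,8,12,16,20,25,30,35,40,45)],*[(*lift(PL,t,d),1) for t,d in ((49,.007),(53,.009),(57,.012),(61,.014),(65,.016),(69,.018),(73,.02),(76,.02),(78,.02),(78,.02))]])
E
```

```text
[0.59571745 0.02229839 0.24487785] [-179.94728786  -45.24595467  104.12021951]
[{"grip":0,"dp":[-0.019, 0.0, 0.019],"delta_rot":[-0.1, -0.1, -0.0]},{"grip":0,"dp":[-0.038, 0.001, 0.037],"delta_rot":[-0.1, -0.2, -0.1]},{"grip":0,"dp":[-0.057, 0.001, 0.056],"delta_rot":[-0.2, -0.4, -0.1]},{"grip":0,"dp":[-0.076, 0.001, 0.074],"delta_rot":[-0.2, -0.5, -0.2]},{"grip":0,"dp":[-0.095, 0.001, 0.093],"delta_rot":[-0.3, -0.6, -0.2]}]
[{"grip":0,"dp":[0.011, -0.0, 0.011],"delta_rot":[0.0, 0.0, 0.0]},{"grip":0,"dp":[0.021, 0.0, 0.021],"delta_rot":[0.0, 0.0, 0.0]},{"grip":0,"dp":[0.032, 0.0, 0.032],"delta_rot":[0.0, 0.0, 0.0]},{"grip":0,"dp":[0.034, 0.0, 0.03],"delta_rot":[0.0, 0.0, 0.0]},{"grip":0,"dp":[0.036, 0.0, 0.029],"delta_rot":[0.0, 0.0, 0.0]}]
[{"grip":0,"dp":[0.008, 0.0, -0.008],"delta_rot":[0.0, 0.0, 0.0]},{"grip":0,"dp":[0.017, 0.0, -0.015],"delta_rot":[0.0, 0.0, 0.0]},{"grip":0,"dp":[0.026, 0.0, -0.021],"delta_rot":[0.0, 0.0, 0.0]},{"grip":0,"dp":[0.036, 0.0, -0.027],"delta_rot":[0.0, 0.0, 0.0]},{"grip":0,"dp":[0.046, 0.0, -0.032],"delta_rot":[0.0, 0.0, 0.0]}]
[{"grip":0,"dp":[0.013
[... 251 characters left out ...]
dp":[0.068, -0.0, -0.015],"delta_rot":[0.0, 0.0, 0.0]}]
[{"grip":0,"dp":[0.011, -0.0, 0.002],"delta_rot":[0.0, 0.0, 0.0]},{"grip":0,"dp":[0.021, -0.0, 0.005],"delta_rot":[0.0, 0.0, 0.0]},{"grip":0,"dp":[0.031, 0.0, 0.01],"delta_rot":[0.0, 0.0, 0.0]},{"grip":0,"dp":[0.041, -0.0, 0.015],"delta_rot":[0.0, 0.0, 0.0]},{"grip":0,"dp":[0.05, -0.0, 0.02],"delta_rot":[0.0, 0.0, 0.0]}]
[{"grip":0,"dp":[0.009, 0.0, 0.006],"delta_rot":[0.0, 0.0, 0.0]},{"grip":0,"dp":[0.017, 0.0, 0.012],"delta_rot":[0.0, 0.0, 0.0]},{"grip":0,"dp":[0.023, 0.0, 0.015],"delta_rot":[0.0, 0.0, 0.0]},{"grip":0,"dp":[0.027, 0.0, 0.018],"delta_rot":[0.0, 0.0, 0.0]},{"grip":0,"dp":[0.027, 0.0, 0.018],"delta_rot":[0.0, 0.0, 0.0]}]
```

View pics/d2.png

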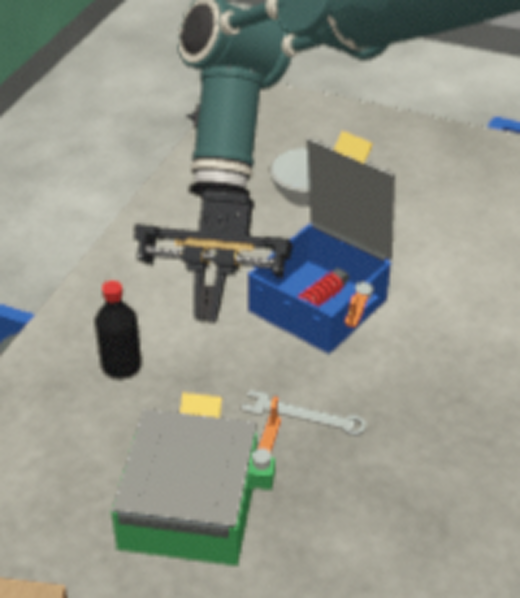

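The blue lid stands open at (350,200) with the shock inside at (322,288). The wide gripper body is clear of everything. Next is the green lid.

Emit:
servo_tool(rows=[{"grip": 0, "dp": [-0.019, 0, 0.019], "delta_rot": [0, 0, 0]}, {"grip": 0, "dp": [-0.038, 0, 0.037], "delta_rot": [0, 0, 0]}, {"grip": 0, "dp": [-0.057, 0.001, 0.056], "delta_rot": [0, 0, 0]}, {"grip": 0, "dp": [-0.076, 0.001, 0.074], "delta_rot": [0, 0, 0]}, {"grip": 0, "dp": [-0.096, 0.001, 0.094], "delta_rot": [0, 0, 0]}])

```text
time_s: 7.87
tcp_pos: [0.5969, 0.0216, 0.11]
tool_rot: [-3.139, -0.783, 1.816]
contact_force: [0.7, 0.5, 0.4]
finger_gap: 0.0005
```

Emit:
servo_tool(rows=[{"grip": 0, "dp": [0.011, 0, 0.011], "delta_rot": [0, 0, 0]}, {"grip": 0, "dp": [0.021, 0, 0.021], "delta_rot": [0, 0, 0]}, {"grip": 0, "dp": [0.032, 0, 0.032], "delta_rot": [0, 0, 0]}, {"grip": 0, "dp": [0.034, 0, 0.03], "delta_rot": [0, 0, 0]}, {"grip": 0, "dp": [0.036, 0, 0.029], "delta_rot": [0, 0, 0]}])

```text
time_s: 8.28
tcp_pos: [0.5859, 0.0681, 0.1177]
tool_rot: [3.141, -0.784, 1.82]
contact_force: [-0.3, -0.6, -2.9]
finger_gap: 0.0003
```

Emit:
servo_tool(rows=[{"grip": 0, "dp": [0.008, 0, -0.008], "delta_rot": [0, 0, 0]}, {"grip": 0, "dp": [0.017, 0, -0.015], "delta_rot": [0, 0, 0]}, {"grip": 0, "dp": [0.026, 0, -0.021], "delta_rot": [0, 0, 0]}, {"grip": 0, "dp": [0.036, 0, -0.027], "delta_rot": [0, 0, 0]}, {"grip": 0, "dp": [0.046, 0, -0.032], "delta_rot": [0, 0, 0]}])

```text
time_s: 8.7
tcp_pos: [0.5838, 0.0764, 0.1728]
tool_rot: [-3.141, -0.785, 1.816]
contact_force: [0.8, -0.2, -2.5]
finger_gap: 0.0003
```

```bash
python3 - <<'E'
from h import *
q=lift(PL,20,.005); p,R=cur(); print(p,q[0],(R.inv()*q[1]).as_rotvec(degrees=True),robot.sense()['contact_force'])
E
```

```text
[0.5838187  0.07637376 0.17283915] [0.58227278 0.07582724 0.1674711 ] [-0.01806444  0.00838296  0.01069877] [ 0.84493683 -0.22541699 -2.4861845 ]
```

Emit:
servo_tool(rows=[{"grip": 0, "dp": [0.01, 0, -0.002], "delta_rot": [0, 0, 0]}, {"grip": 0, "dp": [0.023, 0, -0.006], "delta_rot": [0, 0, 0]}, {"grip": 0, "dp": [0.037, 0, -0.009], "delta_rot": [0, 0, 0]}, {"grip": 0, "dp": [0.051, 0, -0.011], "delta_rot": [0, 0, 0]}, {"grip": 0, "dp": [0.065, 0, -0.011], "delta_rot": [0, 0, 0]}])

```text
time_s: 9.12
tcp_pos: [0.5742, 0.1142, 0.2262]
tool_rot: [-3.141, -0.786, 1.816]
contact_force: [1.8, -2.3, -1.3]
finger_gap: 0.0006
```

Emit:
servo_tool(rows=[{"grip": 0, "dp": [0.011, 0, 0.002], "delta_rot": [0, 0, 0]}, {"grip": 0, "dp": [0.021, 0, 0.005], "delta_rot": [0, 0, 0]}, {"grip": 0, "dp": [0.031, 0, 0.01], "delta_rot": [0, 0, 0]}, {"grip": 0, "dp": [0.041, 0, 0.015], "delta_rot": [0, 0, 0]}, {"grip": 0, "dp": [0.05, 0, 0.02], "delta_rot": [0, 0, 0]}])

```text
time_s: 9.53
tcp_pos: [0.5617, 0.1626, 0.2461]
tool_rot: [-3.139, -0.786, 1.815]
contact_force: [1.5, -2.0, 0.6]
finger_gap: 0.0004
```

Emit:
servo_tool(rows=[{"grip": 0, "dp": [0.009, 0, 0.006], "delta_rot": [0, 0, 0]}, {"grip": 0, "dp": [0.017, 0, 0.012], "delta_rot": [0, 0, 0]}, {"grip": 0, "dp": [0.023, 0, 0.015], "delta_rot": [0, 0, 0]}, {"grip": 0, "dp": [0.027, 0, 0.018], "delta_rot": [0, 0, 0]}, {"grip": 0, "dp": [0.027, 0, 0.018], "delta_rot": [0, 0, 0]}])

```text
time_s: 9.95
tcp_pos: [0.5539, 0.1934, 0.2522]
tool_rot: [-3.139, -0.786, 1.816]
contact_force: [0.1, 0.1, -0.3]
finger_gap: 0.0005
```

Emit:
servo_tool(rows=[{"grip": 0, "dp": [0, 0, -0.024], "delta_rot": [0, 0, 0]}, {"grip": 0, "dp": [0, 0, -0.048], "delta_rot": [0, 0, 0]}, {"grip": 0, "dp": [0, 0, -0.072], "delta_rot": [0, 0, 0]}, {"grip": 0, "dp": [0, 0, -0.096], "delta_rot": [0, 0, 0]}, {"grip": 0, "dp": [0, 0, -0.12], "delta_rot": [0, 0, 0]}])

```text
time_s: 10.37
tcp_pos: [0.5751, 0.1094, 0.3375]
tool_rot: [-3.138, -0.787, 1.815]
contact_force: [0.3, 0.1, -0.2]
finger_gap: 0.0005
```

```bash
python3 - <<'E'
from h import *
ims=[robot.get_image(c) for c in ('side','scene')]
a=cv2.resize(ims[0][100:290,230:400,::-1],None,fx=2.3,fy=2.3,interpolation=cv2.INTER_CUBIC);b=cv2.resize(ims[1][60:270,200:440,::-1],None,fx=1.66,fy=2.08,interpolation=cv2.INTER_CUBIC)
h=min(a.shape[0],b.shape[0]); cv2.imwrite('pics/d3.png',np.hstack([a[:h],b[:h]]))
for c in ('side','scene'):
  for t in ('sprocket','shock'): print(c,t,[(round(d['conf'],2),np.round(d['extent']).tolist()) for d in robot.boxes_of(c,t)[:2]])
print(cur()[0])
E
```

```text
side sprocket [(0.52, [366.0, 136.0, 32.0, 52.0])]
side shock [(0.65, [356.0, 173.0, 15.0, 14.0]), (0.17, [231.0, 308.0, 47.0, 55.0])]
scene sprocket []
scene shock [(0.42, [247.0, 197.0, 28.0, 13.0])]
[0.57448175 0.11056542 0.33563315]
```

View pics/d3.png

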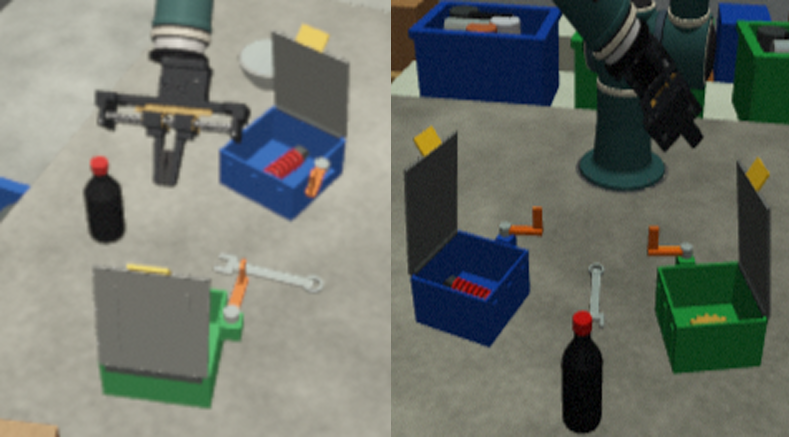

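In the pair of views, both lids stand open. The brass sprocket is in the green case at (708,320), the shock in the blue one at (468,288). I'll go behind the green lid and close it gently.

```bash
cat >> h.py <<'E'
def shut(case,th,tilt,r=.125,gap=-.001,y=0):
    t=np.radians(th); b=np.radians(tilt); n=np.array([np.sin(t),np.cos(t)]); e=.009*np.array([-np.cos(b),-np.sin(b)])
    S=np.array([.075-r*np.cos(t),.076+r*np.sin(t)])+.006*n
    P=S+(abs(e@n)+gap)*n; return pose(case,(P[0],y,P[1]),tilt)
E
python3 - <<'E'
from h import *
b=lambda x,z,t:pose(PL,(x,0,z),t)
s=shut(PL,80,-20,gap=.03)
for w in ([(*b(-.02,.36,10),6),(*b(.13,.35,-20),4)],[(*s,5)],):
    st=None if len(w)==2 else b(.13,.35,-20)
    plan(w,start=st); print()
plan([(*shut(PL,t,ti),1) for t,ti in ((84,-20),(80,-20),(76,-20),(72,-20),(68,-20),(64,-20),(60,-20),(56,-20),(52,-20),(48,-20),(44,-18),(40,-16),(36,-14),(32,-12),(28,-10),(24,-8),(20,-6),(16,-4),(12,-2),(8,0))],start=s)
E
```

```text
[{"grip":0,"dp":[0.017, -0.0, -0.003],"delta_rot":[-0.0, -5.8, -0.0]},{"grip":0,"dp":[0.034, -0.0, -0.007],"delta_rot":[-0.1, -11.7, -0.0]},{"grip":0,"dp":[0.051, -0.001, -0.01],"delta_rot":[-0.1, -17.5, -0.0]},{"grip":0,"dp":[0.069, -0.001, -0.014],"delta_rot":[-0.2, -23.4, -0.0]},{"grip":0,"dp":[0.086, -0.001, -0.017],"delta_rot":[-0.2, -29.2, -0.0]}]
[{"grip":0,"dp":[0.013, -0.0, -0.011],"delta_rot":[-0.0, -5.8, -0.0]},{"grip":0,"dp":[0.056, -0.0, 0.004],"delta_rot":[-0.0, -13.3, -0.0]},{"grip":0,"dp":[0.1, -0.0, 0.02],"delta_rot":[-0.0, -20.8, -0.0]},{"grip":0,"dp":[0.143, -0.0, 0.035],"delta_rot":[-0.0, -28.3, 0.0]},{"grip":0,"dp":[0.186, -0.0, 0.051],"delta_rot":[-0.0, -35.8, 0.0]}]

[{"grip":0,"dp":[0.003, -0.0, 0.029],"delta_rot":[0.0, 0.0, 0.0]},{"grip":0,"dp":[0.007, 0.0, 0.058],"delta_rot":[0.0, 0.0, 0.0]},{"grip":0,"dp":[0.01, 0.0, 0.088],"delta_rot":[0.0, 0.0, 0.0]},{"grip":0,"dp":[0.014, 0.0, 0.117],"delta_rot":[0.0, 0.0, 0.0]},{"grip":0,"dp":[0.017, 0.0, 0.146],"delta_rot":[0.0, 0.0, 0.0]}]

[{"grip":0,"dp":[-0.018, -0.0, 0.012],"delta_rot":[0.0, 0.0, 0.0]},{"grip":0,"
[... 544 characters left out ...]
, 0.034],"delta_rot":[0.0, 0.0, 0.0]}]
[{"grip":0,"dp":[-0.007, 0.0, 0.008],"delta_rot":[0.0, 2.0, -0.0]},{"grip":0,"dp":[-0.013, -0.0, 0.016],"delta_rot":[0.0, 4.0, -0.0]},{"grip":0,"dp":[-0.019, 0.0, 0.025],"delta_rot":[0.0, 6.0, 0.0]},{"grip":0,"dp":[-0.023, 0.0, 0.034],"delta_rot":[0.0, 8.0, 0.0]},{"grip":0,"dp":[-0.028, -0.0, 0.043],"delta_rot":[0.0, 10.0, 0.0]}]
[{"grip":0,"dp":[-0.005, 0.0, 0.009],"delta_rot":[0.0, 2.0, -0.0]},{"grip":0,"dp":[-0.01, 0.0, 0.017],"delta_rot":[0.0, 4.0, -0.0]},{"grip":0,"dp":[-0.014, 0.0, 0.026],"delta_rot":[0.0, 6.0, -0.0]},{"grip":0,"dp":[-0.017, 0.0, 0.036],"delta_rot":[0.0, 8.0, 0.0]},{"grip":0,"dp":[-0.02, 0.0, 0.045],"delta_rot":[0.0, 10.0, -0.0]}]
```

Emit:
servo_tool(rows=[{"grip": 0, "dp": [0.017, 0, -0.003], "delta_rot": [0, -5.8, 0]}, {"grip": 0, "dp": [0.034, 0, -0.007], "delta_rot": [0, -11.7, 0]}, {"grip": 0, "dp": [0.051, -0.001, -0.01], "delta_rot": [0, -17.5, 0]}, {"grip": 0, "dp": [0.069, -0.001, -0.014], "delta_rot": [0, -23.4, 0]}, {"grip": 0, "dp": [0.086, -0.001, -0.017], "delta_rot": [0, -29.2, 0]}])

```text
time_s: 11.08
tcp_pos: [0.5617, 0.158, 0.4099]
tool_rot: [-3.14, -0.272, 1.817]
contact_force: [-0.7, 0.2, -0.6]
finger_gap: 0.0009
```

Emit:
servo_tool(rows=[{"grip": 0, "dp": [0.013, 0, -0.011], "delta_rot": [0, -5.8, 0]}, {"grip": 0, "dp": [0.056, 0, 0.004], "delta_rot": [0, -13.3, 0]}, {"grip": 0, "dp": [0.1, 0, 0.02], "delta_rot": [0, -20.8, 0]}, {"grip": 0, "dp": [0.143, 0, 0.035], "delta_rot": [0, -28.3, 0]}, {"grip": 0, "dp": [0.186, 0, 0.051], "delta_rot": [0, -35.8, 0]}])

```text
time_s: 11.5
tcp_pos: [0.5181, 0.3297, 0.4133]
tool_rot: [3.14, 0.33, 1.817]
contact_force: [1.3, -0.5, -1.1]
finger_gap: 0.0002
```

Emit:
servo_tool(rows=[{"grip": 0, "dp": [0.003, 0, 0.029], "delta_rot": [0, 0, 0]}, {"grip": 0, "dp": [0.007, 0, 0.058], "delta_rot": [0, 0, 0]}, {"grip": 0, "dp": [0.01, 0, 0.088], "delta_rot": [0, 0, 0]}, {"grip": 0, "dp": [0.014, 0, 0.117], "delta_rot": [0, 0, 0]}, {"grip": 0, "dp": [0.017, 0, 0.146], "delta_rot": [0, 0, 0]}])

```text
time_s: 11.92
tcp_pos: [0.5248, 0.2988, 0.2657]
tool_rot: [-3.136, 0.325, 1.822]
contact_force: [-0.7, 0.4, -0.4]
finger_gap: 0.0004
```

```bash
python3 - <<'E'
from h import *
s=shut(PL,80,-20,gap=.03); p,R=cur(); print(p,s[0],(R.inv()*s[1]).as_rotvec(degrees=True),robot.sense()['contact_force'])
plan([(*shut(PL,t,ti),1) for t,ti in ((84,-20),(80,-20),(76,-20),(72,-20),(68,-20))])
E
```

```text
[0.52482267 0.29881957 0.26571706] [0.52325631 0.31146745 0.26684608] [-0.18922551 -1.34960774  0.30673177] [-0.6880282   0.35751218 -0.41940294]
[{"grip":0,"dp":[-0.007, 0.002, 0.007],"delta_rot":[-0.2, -1.3, 0.3]},{"grip":0,"dp":[-0.016, 0.002, 0.01],"delta_rot":[-0.2, -1.3, 0.3]},{"grip":0,"dp":[-0.024, 0.001, 0.014],"delta_rot":[-0.2, -1.3, 0.3]},{"grip":0,"dp":[-0.032, 0.001, 0.018],"delta_rot":[-0.2, -1.3, 0.3]},{"grip":0,"dp":[-0.039, 0.001, 0.023],"delta_rot":[-0.2, -1.3, 0.3]}]
```

Emit:
servo_tool(rows=[{"grip": 0, "dp": [-0.007, 0.002, 0.007], "delta_rot": [0, -1.3, 0]}, {"grip": 0, "dp": [-0.016, 0.002, 0.01], "delta_rot": [0, -1.3, 0]}, {"grip": 0, "dp": [-0.024, 0.001, 0.014], "delta_rot": [0, -1.3, 0]}, {"grip": 0, "dp": [-0.032, 0.001, 0.018], "delta_rot": [0, -1.3, 0]}, {"grip": 0, "dp": [-0.039, 0.001, 0.023], "delta_rot": [0, -1.3, 0]}])

```text
time_s: 12.33
tcp_pos: [0.5398, 0.255, 0.2621]
tool_rot: [3.139, 0.346, 1.816]
contact_force: [-0.5, 1.3, -0.6]
finger_gap: 0.0006
```

Emit:
servo_tool(rows=[{"grip": 0, "dp": [-0.007, 0, 0.006], "delta_rot": [0, 0, 0]}, {"grip": 0, "dp": [-0.014, 0, 0.012], "delta_rot": [0, 0, 0]}, {"grip": 0, "dp": [-0.02, 0, 0.019], "delta_rot": [0, 0, 0]}, {"grip": 0, "dp": [-0.026, 0, 0.026], "delta_rot": [0, 0, 0]}, {"grip": 0, "dp": [-0.031, 0, 0.034], "delta_rot": [0, 0, 0]}])

```text
time_s: 12.75
tcp_pos: [0.5494, 0.2147, 0.2387]
tool_rot: [3.141, 0.348, 1.817]
contact_force: [-0.2, 1.3, 0.9]
finger_gap: 0.0003
```

```bash
python3 - <<'E'
from h import *
s=shut(PL,48,-20); p,R=cur(); print(p,s[0],(R.inv()*s[1]).as_rotvec(degrees=True),robot.sense()['contact_force'])
im=robot.get_image('scene'); cv2.imwrite('pics/d4.png',cv2.resize(im[60:260,210:470,::-1],None,fx=2.2,fy=2.2,interpolation=cv2.INTER_CUBIC))
plan([(*shut(PL,t,ti),1) for t,ti in ((44,-18),(40,-16),(36,-14),(32,-12),(28,-10),(24,-8),(20,-6),(16,-4),(12,-2),(8,0))])
E
```

```text
[0.5493536  0.21471086 0.23867952] [0.54711586 0.21620134 0.23520632] [ 0.02484004 -0.06640678  0.03095821] [-0.18478929  1.3222796   0.94525758]
[{"grip":0,"dp":[-0.003, -0.001, 0.008],"delta_rot":[-0.2, 2.0, 0.0]},{"grip":0,"dp":[-0.009, -0.001, 0.017],"delta_rot":[-0.2, 4.0, 0.0]},{"grip":0,"dp":[-0.015, -0.001, 0.025],"delta_rot":[-0.2, 6.0, 0.0]},{"grip":0,"dp":[-0.02, -0.001, 0.034],"delta_rot":[-0.2, 8.0, 0.0]},{"grip":0,"dp":[-0.024, -0.001, 0.043],"delta_rot":[-0.2, 10.0, 0.0]}]
[{"grip":0,"dp":[-0.005, 0.0, 0.009],"delta_rot":[0.0, 2.0, -0.0]},{"grip":0,"dp":[-0.01, 0.0, 0.017],"delta_rot":[0.0, 4.0, -0.0]},{"grip":0,"dp":[-0.014, 0.0, 0.026],"delta_rot":[0.0, 6.0, -0.0]},{"grip":0,"dp":[-0.017, 0.0, 0.036],"delta_rot":[0.0, 8.0, 0.0]},{"grip":0,"dp":[-0.02, 0.0, 0.045],"delta_rot":[0.0, 10.0, -0.0]}]
```

View pics/d4.png

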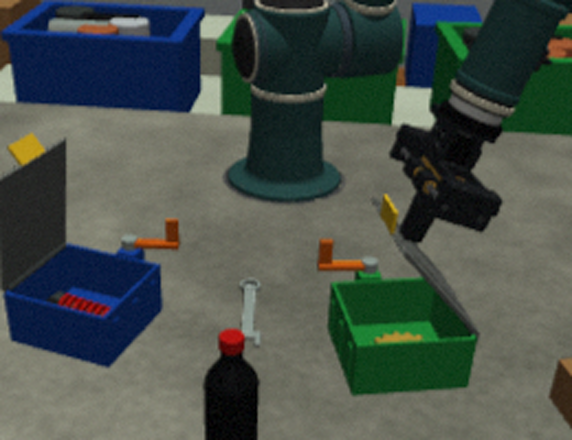

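The green lid is halfway down at about (430,265) and the finger is pushing its top face. The sprocket shows at (398,338), and the blue case is still open.

Emit:
servo_tool(rows=[{"grip": 0, "dp": [-0.003, -0.001, 0.008], "delta_rot": [0, 2, 0]}, {"grip": 0, "dp": [-0.009, -0.001, 0.017], "delta_rot": [0, 4, 0]}, {"grip": 0, "dp": [-0.015, -0.001, 0.025], "delta_rot": [0, 6, 0]}, {"grip": 0, "dp": [-0.02, -0.001, 0.034], "delta_rot": [0, 8, 0]}, {"grip": 0, "dp": [-0.024, -0.001, 0.043], "delta_rot": [0, 10, 0]}])

```text
time_s: 13.22
tcp_pos: [0.5567, 0.1787, 0.2057]
tool_rot: [-3.14, 0.172, 1.817]
contact_force: [1.1, 0.5, -0.0]
finger_gap: 0.0004
```

Emit:
servo_tool(rows=[{"grip": 0, "dp": [-0.005, 0, 0.009], "delta_rot": [0, 2, 0]}, {"grip": 0, "dp": [-0.01, 0, 0.017], "delta_rot": [0, 4, 0]}, {"grip": 0, "dp": [-0.014, 0, 0.026], "delta_rot": [0, 6, 0]}, {"grip": 0, "dp": [-0.017, 0, 0.036], "delta_rot": [0, 8, 0]}, {"grip": 0, "dp": [-0.02, 0, 0.045], "delta_rot": [0, 10, 0]}])

```text
time_s: 13.63
tcp_pos: [0.5632, 0.1519, 0.1646]
tool_rot: [-3.14, -0.003, 1.817]
contact_force: [0.3, 0.6, 1.0]
finger_gap: 0.0006
```

```bash
python3 - <<'E'
from h import *
s=shut(PL,8,0); p,R=cur(); print(p,s[0],(R.inv()*s[1]).as_rotvec(degrees=True),robot.sense()['contact_force'])
plan([(*shut(PL,t,0,gap=0),1) for t in (6,4,3,2,1)])
E
```

```text
[0.56323795 0.15191279 0.1646386 ] [0.56364044 0.15022219 0.16358835] [-0.10216005 -0.14481295  0.03092934] [0.2664043  0.61631633 0.95046293]
[{"grip":0,"dp":[-0.002, -0.0, 0.005],"delta_rot":[-0.1, -0.1, 0.0]},{"grip":0,"dp":[-0.003, -0.0, 0.009],"delta_rot":[-0.1, -0.1, 0.0]},{"grip":0,"dp":[-0.003, -0.0, 0.012],"delta_rot":[-0.1, -0.1, 0.0]},{"grip":0,"dp":[-0.004, 0.0, 0.014],"delta_rot":[-0.1, -0.1, 0.0]},{"grip":0,"dp":[-0.004, 0.0, 0.016],"delta_rot":[-0.1, -0.1, 0.0]}]
```

Emit:
servo_tool(rows=[{"grip": 0, "dp": [-0.002, 0, 0.005], "delta_rot": [0, 0, 0]}, {"grip": 0, "dp": [-0.003, 0, 0.009], "delta_rot": [0, 0, 0]}, {"grip": 0, "dp": [-0.003, 0, 0.012], "delta_rot": [0, 0, 0]}, {"grip": 0, "dp": [-0.004, 0, 0.014], "delta_rot": [0, 0, 0]}, {"grip": 0, "dp": [-0.004, 0, 0.016], "delta_rot": [0, 0, 0]}])

```text
time_s: 14.05
tcp_pos: [0.5641, 0.1491, 0.1491]
tool_rot: [-3.14, -0.001, 1.818]
contact_force: [-0.1, -0.0, 1.2]
finger_gap: 0.0001
```

Emit:
servo_tool(rows=[{"grip": 0, "dp": [0, 0, 0.001], "delta_rot": [0, 0, 0]}, {"grip": 0, "dp": [0, 0, 0.001], "delta_rot": [0, 0, 0]}, {"grip": 0, "dp": [0, 0, 0.002], "delta_rot": [0, 0, 0]}, {"grip": 0, "dp": [0, 0, 0.002], "delta_rot": [0, 0, 0]}, {"grip": 0, "dp": [0, 0, 0.002], "delta_rot": [0, 0, 0]}])

```text
time_s: 14.47
tcp_pos: [0.5643, 0.149, 0.1473]
tool_rot: [-3.14, -0.001, 1.817]
contact_force: [-0.1, 0.0, -0.5]
finger_gap: 0.0002
```

Emit:
servo_tool(rows=[{"grip": 0, "dp": [0, 0, 0.001], "delta_rot": [0, 0, 0]}, {"grip": 0, "dp": [0, 0, 0.001], "delta_rot": [0, 0, 0]}, {"grip": 0, "dp": [0, 0, 0.001], "delta_rot": [0, 0, 0]}, {"grip": 0, "dp": [0, 0, 0.001], "delta_rot": [0, 0, 0]}, {"grip": 0, "dp": [0, 0, 0.001], "delta_rot": [0, 0, 0]}])

```text
time_s: 14.88
tcp_pos: [0.5644, 0.1489, 0.1464]
tool_rot: [-3.141, -0.002, 1.817]
contact_force: [0.0, 1.4, 1.4]
finger_gap: 0.0003
```

Emit:
servo_tool(rows=[{"grip": 0, "dp": [0, 0, 0.001], "delta_rot": [0, 0, 0]}, {"grip": 0, "dp": [0, 0, 0.001], "delta_rot": [0, 0, 0]}, {"grip": 0, "dp": [0, 0, 0.001], "delta_rot": [0, 0, 0]}, {"grip": 0, "dp": [0, 0, 0.001], "delta_rot": [0, 0, 0]}, {"grip": 0, "dp": [0, 0, 0.001], "delta_rot": [0, 0, 0]}])

```text
time_s: 15.3
tcp_pos: [0.5644, 0.1489, 0.1464]
tool_rot: [-3.141, -0.001, 1.817]
contact_force: [-3.3, 0.2, 6.9]
finger_gap: 0.0009
```

Emit:
servo_tool(rows=[{"grip": 0, "dp": [0, 0, 0.001], "delta_rot": [0, 0, 0]}, {"grip": 0, "dp": [0, 0, 0.001], "delta_rot": [0, 0, 0]}, {"grip": 0, "dp": [0, 0, 0.001], "delta_rot": [0, 0, 0]}, {"grip": 0, "dp": [0, 0, 0.001], "delta_rot": [0, 0, 0]}, {"grip": 0, "dp": [0, 0, 0.001], "delta_rot": [0, 0, 0]}])

```text
time_s: 15.72
tcp_pos: [0.5644, 0.1489, 0.1463]
tool_rot: [-3.141, -0.001, 1.817]
contact_force: [-4.8, 0.2, 12.2]
finger_gap: 0.0001
```

```bash
cat >> h.py <<'E'
def turn(phi,back=0.,z=.102):
    f=np.radians(phi); m=np.array([np.sin(f),-np.cos(f)]); M=np.array([-.02,.089])+.061*np.array([-np.cos(f),-np.sin(f)])
    c=np.array([.009*np.clip(2*np.sin(f),-1,1),-.0175*min(1,2*np.cos(f))])
    P=M-(.0035+back)*m-c; return pose(PL,(P[0],P[1],z),0)
E
python3 - <<'E'
from h import *
p,R=cur(); print(p,robot.sense()['contact_force'])
up=pose(PL,(-.05,0,.18),0); ab=turn(0,.03,.18)
print(ab[0],np.hypot(*ab[0][:2]))
plan([(*up,4),(*ab,6),(*turn(0,.03),4),(*turn(0,.03),1)])
plan([(*turn(0,.01),2)]+[(*turn(t),1) for t in (0,5,10,15,20,25,30,35,40,45,50,55,60,65,70,75,80,84,88,90,91,91,91)],start=turn(0,.03))
E
```

```text
[0.5644138  0.14894727 0.14626378] [-4.76397645  0.17720591 12.22831931]
[0.43587328 0.0841141  0.244     ] 0.4439151886436013
[{"grip":0,"dp":[-0.0, -0.0, -0.024],"delta_rot":[-0.0, -0.0, 0.0]},{"grip":0,"dp":[-0.0, -0.0, -0.049],"delta_rot":[-0.0, -0.0, 0.0]},{"grip":0,"dp":[-0.0, -0.0, -0.073],"delta_rot":[-0.0, -0.1, 0.0]},{"grip":0,"dp":[-0.001, -0.001, -0.098],"delta_rot":[-0.1, -0.1, 0.0]},{"grip":0,"dp":[-0.006, -0.024, -0.098],"delta_rot":[-0.1, -0.1, 0.0]}]
[{"grip":0,"dp":[-0.005, -0.023, -0.0],"delta_rot":[0.0, 0.0, 0.0]},{"grip":0,"dp":[-0.01, -0.047, -0.0],"delta_rot":[0.0, 0.0, 0.0]},{"grip":0,"dp":[-0.016, -0.07, -0.0],"delta_rot":[0.0, 0.0, 0.0]},{"grip":0,"dp":[-0.021, -0.093, -0.0],"delta_rot":[0.0, 0.0, 0.0]},{"grip":0,"dp":[-0.026, -0.117, -0.0],"delta_rot":[0.0, 0.0, 0.0]}]
[{"grip":0,"dp":[0.0, -0.0, 0.02],"delta_rot":[0.0, 0.0, 0.0]},{"grip":0,"dp":[0.0, -0.0, 0.039],"delta_rot":[0.0, 0.0, 0.0]},{"grip":0,"dp":[0.0, -0.0, 0.058],"delta_rot":[0.0, 0.0, 0.0]},{"grip":0,"dp":[0.0, -0.0, 0.078],"delta_rot":[0.0, 0.0, 0.0]},{"grip":0,"dp":[0.0, -0.0, 0.078],"delta_
[... 922 characters left out ...]
:0,"dp":[0.018, 0.019, 0.0],"delta_rot":[0.0, 0.0, 0.0]}]
[{"grip":0,"dp":[0.005, 0.005, 0.0],"delta_rot":[0.0, 0.0, 0.0]},{"grip":0,"dp":[0.009, 0.011, 0.0],"delta_rot":[0.0, 0.0, 0.0]},{"grip":0,"dp":[0.014, 0.015, 0.0],"delta_rot":[0.0, 0.0, 0.0]},{"grip":0,"dp":[0.019, 0.02, 0.0],"delta_rot":[0.0, 0.0, 0.0]},{"grip":0,"dp":[0.024, 0.023, 0.0],"delta_rot":[0.0, 0.0, 0.0]}]
[{"grip":0,"dp":[0.004, 0.003, 0.0],"delta_rot":[0.0, 0.0, 0.0]},{"grip":0,"dp":[0.006, 0.004, 0.0],"delta_rot":[0.0, 0.0, 0.0]},{"grip":0,"dp":[0.007, 0.005, 0.0],"delta_rot":[0.0, 0.0, 0.0]},{"grip":0,"dp":[0.007, 0.005, 0.0],"delta_rot":[0.0, 0.0, 0.0]},{"grip":0,"dp":[0.007, 0.005, 0.0],"delta_rot":[0.0, 0.0, 0.0]}]
```

Emit:
servo_tool(rows=[{"grip": 0, "dp": [0, 0, -0.024], "delta_rot": [0, 0, 0]}, {"grip": 0, "dp": [0, 0, -0.05], "delta_rot": [0, 0, 0]}, {"grip": 0, "dp": [0, 0, -0.076], "delta_rot": [0, 0, 0]}, {"grip": 0, "dp": [-0.001, 0, -0.101], "delta_rot": [0, 0, 0]}, {"grip": 0, "dp": [-0.006, -0.024, -0.101], "delta_rot": [0, 0, 0]}])

```text
time_s: 16.13
tcp_pos: [0.5481, 0.1384, 0.2518]
tool_rot: [3.13, -0.001, 1.817]
contact_force: [1.0, 0.2, 0.8]
finger_gap: 0.0004
```

Emit:
servo_tool(rows=[{"grip": 0, "dp": [-0.005, -0.023, 0], "delta_rot": [0, 0, 0]}, {"grip": 0, "dp": [-0.01, -0.047, 0], "delta_rot": [0, 0, 0]}, {"grip": 0, "dp": [-0.016, -0.07, 0], "delta_rot": [0, 0, 0]}, {"grip": 0, "dp": [-0.021, -0.093, 0], "delta_rot": [0, 0, 0]}, {"grip": 0, "dp": [-0.026, -0.117, 0], "delta_rot": [0, 0, 0]}])

```text
time_s: 16.55
tcp_pos: [0.4343, 0.0827, 0.245]
tool_rot: [-3.14, -0.001, 1.817]
contact_force: [0.0, -0.2, -0.2]
finger_gap: 0.0006
```

```bash
python3 - <<'E'
from h import *
ab=turn(0,.03,.18); p,R=cur(); print(p,ab[0],robot.sense()['contact_force'])
im=robot.get_image('side'); cv2.imwrite('pics/d5.png',cv2.resize(im[120:290,250:410,::-1],None,fx=3.5,fy=3.5,interpolation=cv2.INTER_CUBIC))
plan([(*turn(0,.03),5)])
E
```

```text
[0.4342661  0.08269594 0.24497231] [0.43587328 0.0841141  0.244     ] [ 0.0400011  -0.24246684 -0.20732017]
[{"grip":0,"dp":[0.0, 0.001, 0.016],"delta_rot":[-0.1, -0.0, 0.0]},{"grip":0,"dp":[0.001, 0.003, 0.031],"delta_rot":[-0.2, -0.0, 0.0]},{"grip":0,"dp":[0.001, 0.004, 0.047],"delta_rot":[-0.2, -0.0, 0.0]},{"grip":0,"dp":[0.001, 0.005, 0.062],"delta_rot":[-0.3, -0.0, 0.0]},{"grip":0,"dp":[0.001, 0.007, 0.078],"delta_rot":[-0.4, -0.0, 0.1]}]
```

View pics/d5.png

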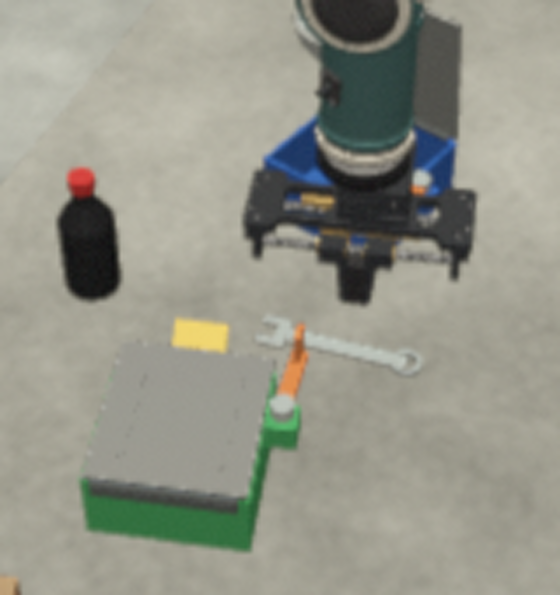

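The green lid looks as flat as it did at the start. Its turnbutton is still along the side at (290,370), and the finger is above the robot side of the paddle. Now I'll sweep the paddle across.

Emit:
servo_tool(rows=[{"grip": 0, "dp": [0, 0, 0.016], "delta_rot": [0, 0, 0]}, {"grip": 0, "dp": [0.001, 0, 0.031], "delta_rot": [0, 0, 0]}, {"grip": 0, "dp": [0.001, 0, 0.047], "delta_rot": [0, 0, 0]}, {"grip": 0, "dp": [0.001, 0.001, 0.062], "delta_rot": [0, 0, 0]}, {"grip": 0, "dp": [0.001, 0.002, 0.078], "delta_rot": [0, 0, 0]}])

```text
time_s: 17.02
tcp_pos: [0.437, 0.0847, 0.1667]
tool_rot: [-3.141, -0.001, 1.817]
contact_force: [0.3, 0.8, -0.3]
finger_gap: 0.0003
```

Emit:
servo_tool(rows=[{"grip": 0, "dp": [0, 0.01, 0], "delta_rot": [0, 0, 0]}, {"grip": 0, "dp": [0, 0.02, 0], "delta_rot": [0, 0, 0]}, {"grip": 0, "dp": [0, 0.03, 0], "delta_rot": [0, 0, 0]}, {"grip": 0, "dp": [-0.002, 0.035, 0], "delta_rot": [0, 0, 0]}, {"grip": 0, "dp": [-0.003, 0.041, 0], "delta_rot": [0, 0, 0]}])

```text
time_s: 17.43
tcp_pos: [0.4788, 0.0923, 0.1682]
tool_rot: [-3.141, -0.002, 1.817]
contact_force: [-1.9, -0.1, 0.2]
finger_gap: 0.0004
```

Emit:
servo_tool(rows=[{"grip": 0, "dp": [-0.001, 0.005, 0], "delta_rot": [0, 0, 0]}, {"grip": 0, "dp": [-0.001, 0.01, 0], "delta_rot": [0, 0, 0]}, {"grip": 0, "dp": [-0.001, 0.015, 0], "delta_rot": [0, 0, 0]}, {"grip": 0, "dp": [0, 0.02, 0], "delta_rot": [0, 0, 0]}, {"grip": 0, "dp": [0.003, 0.025, 0], "delta_rot": [0, 0, 0]}])

```text
time_s: 17.85
tcp_pos: [0.5015, 0.1008, 0.1674]
tool_rot: [-3.14, -0.001, 1.817]
contact_force: [-1.1, -1.3, 1.1]
finger_gap: 0.0003
```

```bash
python3 - <<'E'
from h import *
q=turn(35); p,R=cur(); print(p,q[0],robot.sense()['contact_force'])
plan([(*turn(t),1) for t in (40,45,50,55,60,65,70,75,80,84,88,90,91,91,91)])
im=robot.get_image('side'); cv2.imwrite('pics/d6.png',cv2.resize(im[190:290,260:390,::-1],None,fx=4,fy=4,interpolation=cv2.INTER_CUBIC))
E
```

```text
[0.50150063 0.10077016 0.16735037] [0.49952247 0.1000801  0.166     ] [-1.11055397 -1.31524774  1.07777403]
[{"grip":0,"dp":[0.003, 0.002, 0.001],"delta_rot":[-0.1, -0.0, 0.0]},{"grip":0,"dp":[0.006, 0.006, 0.001],"delta_rot":[-0.1, -0.0, 0.0]},{"grip":0,"dp":[0.01, 0.01, 0.001],"delta_rot":[-0.1, -0.0, 0.0]},{"grip":0,"dp":[0.014, 0.014, 0.001],"delta_rot":[-0.1, -0.0, 0.0]},{"grip":0,"dp":[0.018, 0.017, 0.001],"delta_rot":[-0.1, -0.0, 0.0]}]
[{"grip":0,"dp":[0.005, 0.005, 0.0],"delta_rot":[0.0, 0.0, 0.0]},{"grip":0,"dp":[0.009, 0.011, 0.0],"delta_rot":[0.0, 0.0, 0.0]},{"grip":0,"dp":[0.014, 0.015, 0.0],"delta_rot":[0.0, 0.0, 0.0]},{"grip":0,"dp":[0.019, 0.02, 0.0],"delta_rot":[0.0, 0.0, 0.0]},{"grip":0,"dp":[0.024, 0.023, 0.0],"delta_rot":[0.0, 0.0, 0.0]}]
[{"grip":0,"dp":[0.004, 0.003, 0.0],"delta_rot":[0.0, 0.0, 0.0]},{"grip":0,"dp":[0.006, 0.004, 0.0],"delta_rot":[0.0, 0.0, 0.0]},{"grip":0,"dp":[0.007, 0.005, 0.0],"delta_rot":[0.0, 0.0, 0.0]},{"grip":0,"dp":[0.007, 0.005, 0.0],"delta_rot":[0.0, 0.0, 0.0]},{"grip":0,"dp":[0.007, 0.005, 0.0],"delta_rot":[0.0, 0.0, 0.0]}]
```

View pics/d6.png

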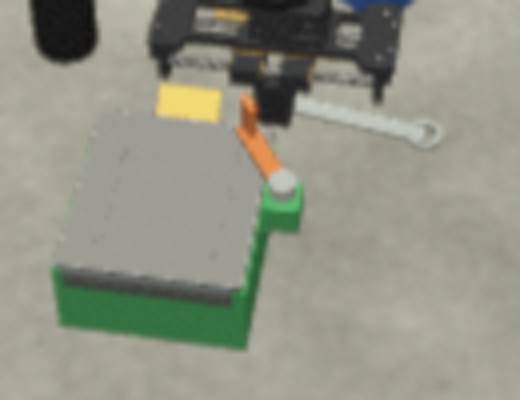

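The turnbutton has turned to roughly 40° (paddle top at (248,110)), and the lid is still flat. I'll continue.

Emit:
servo_tool(rows=[{"grip": 0, "dp": [0.003, 0.002, 0], "delta_rot": [0, 0, 0]}, {"grip": 0, "dp": [0.006, 0.006, 0], "delta_rot": [0, 0, 0]}, {"grip": 0, "dp": [0.01, 0.01, 0], "delta_rot": [0, 0, 0]}, {"grip": 0, "dp": [0.014, 0.014, 0], "delta_rot": [0, 0, 0]}, {"grip": 0, "dp": [0.018, 0.017, 0], "delta_rot": [0, 0, 0]}])

```text
time_s: 18.32
tcp_pos: [0.5134, 0.1231, 0.1673]
tool_rot: [-3.14, -0.001, 1.817]
contact_force: [-1.6, -1.3, 0.6]
finger_gap: 0.0006
```

Emit:
servo_tool(rows=[{"grip": 0, "dp": [0.005, 0.005, 0], "delta_rot": [0, 0, 0]}, {"grip": 0, "dp": [0.009, 0.011, 0], "delta_rot": [0, 0, 0]}, {"grip": 0, "dp": [0.014, 0.015, 0], "delta_rot": [0, 0, 0]}, {"grip": 0, "dp": [0.019, 0.02, 0], "delta_rot": [0, 0, 0]}, {"grip": 0, "dp": [0.024, 0.023, 0], "delta_rot": [0, 0, 0]}])

```text
time_s: 18.73
tcp_pos: [0.5302, 0.1521, 0.1673]
tool_rot: [-3.141, -0.001, 1.817]
contact_force: [-0.8, -1.6, -0.2]
finger_gap: 0.0006
```

Emit:
servo_tool(rows=[{"grip": 0, "dp": [0.004, 0.003, 0], "delta_rot": [0, 0, 0]}, {"grip": 0, "dp": [0.006, 0.004, 0], "delta_rot": [0, 0, 0]}, {"grip": 0, "dp": [0.007, 0.005, 0], "delta_rot": [0, 0, 0]}, {"grip": 0, "dp": [0.007, 0.005, 0], "delta_rot": [0, 0, 0]}, {"grip": 0, "dp": [0.007, 0.005, 0], "delta_rot": [0, 0, 0]}])

```text
time_s: 19.15
tcp_pos: [0.5313, 0.1555, 0.1671]
tool_rot: [-3.134, 0.006, 1.818]
contact_force: [-5.4, -18.1, 6.6]
finger_gap: 0.0006
```

The force rose to 18 N at the stop. I'll back off, lift away and check.

Emit:
servo_tool(rows=[{"grip": 0, "dp": [-0.01, 0, 0], "delta_rot": [0, 0, 0]}, {"grip": 0, "dp": [-0.025, 0, 0], "delta_rot": [0, 0, 0]}, {"grip": 0, "dp": [-0.027, 0, -0.035], "delta_rot": [0, 0, 0]}, {"grip": 0, "dp": [-0.04, 0, -0.07], "delta_rot": [0, 0, 0]}, {"grip": 0, "dp": [-0.06, 0, -0.105], "delta_rot": [0, 0, 0]}])

```text
time_s: 19.57
tcp_pos: [0.5472, 0.102, 0.2728]
tool_rot: [-3.139, -0.003, 1.818]
contact_force: [1.1, -1.3, -0.3]
finger_gap: 0.0005
```

Emit:
servo_tool(rows=[{"grip": 0, "dp": [-0.03, 0, -0.03], "delta_rot": [0, 0, 0]}, {"grip": 0, "dp": [-0.06, 0, -0.06], "delta_rot": [0, 0, 0]}, {"grip": 0, "dp": [-0.08, 0, -0.09], "delta_rot": [0, 0, 0]}, {"grip": 0, "dp": [-0.08, 0, -0.12], "delta_rot": [0, 0, 0]}, {"grip": 0, "dp": [-0.08, 0, -0.12], "delta_rot": [0, 0, 0]}])

```text
time_s: 19.98
tcp_pos: [0.5704, 0.0225, 0.4005]
tool_rot: [3.13, 0.001, 1.815]
contact_force: [0.4, 0.1, 1.5]
finger_gap: 0.0004
```

```bash
python3 - <<'E'
from h import *
ims=[robot.get_image(c) for c in ('side','scene')]
a=cv2.resize(ims[0][100:290,230:400,::-1],None,fx=2.3,fy=2.3,interpolation=cv2.INTER_CUBIC);b=cv2.resize(ims[1][60:270,200:440,::-1],None,fx=1.66,fy=2.08,interpolation=cv2.INTER_CUBIC)
h=min(a.shape[0],b.shape[0]); cv2.imwrite('pics/d7.png',np.hstack([a[:h],b[:h]]))
print(cur()[0],robot.sense()['contact_force'])
for n,X in (('across',(-.02,.028,.129)),):
    w=tf(PL,X); print('expected paddle top, mosaic',(proj('side',w)[0]-[230,100])*2.3,(proj('scene',w)[0]-[200,60])*[1.66,2.08]+[a.shape[1],0])
E
```

```text
[0.56830815 0.02354116 0.39419151] [-0.46158122  0.41303165  0.31475849]
expected paddle top, mosaic [187.93047835 290.42812739] [696.87383742 247.7038614 ]
```

View pics/d7.png

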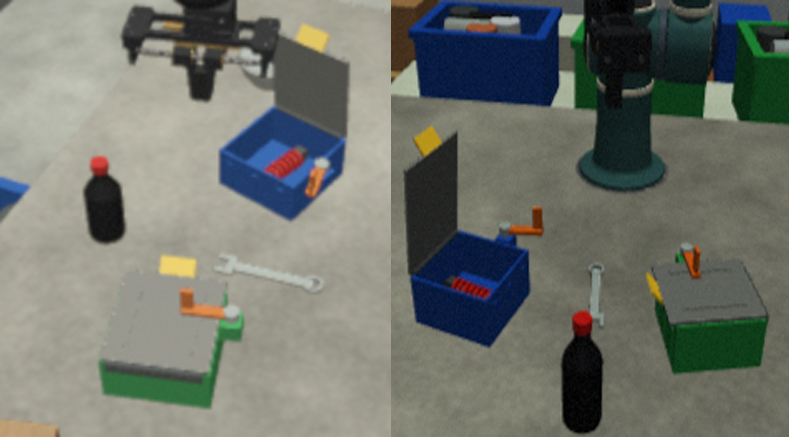

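The green lid is shut with its turnbutton square across: the paddle top is at (187,291), against an expected (188,290) if it is fully across. The blue case is open with the shock inside and its turnbutton clear, and the wrench and bottle haven't moved.

```bash
python3 -c "
from station import robot
print(robot.hand_in(), robot.sense()['time_s'])"
```

```text
the job is handed in; nothing more can be done
the job is handed in; nothing more can be done
```

The sprocket was in the green (left) case, and that case is now shut with its turnbutton square across the lid. I pried both lids open (blue first), compared the contents, then closed the green lid gently and pressed it home with about 12 N. I swung its turnbutton to the stop, where the push peaked at about 18 N, and handed the job in at about 20 s; no verdict was reported.

**Last checks, from the final images:**
- **Green case:** the lid lies flat, and pressing harder moved it no further (fingertips about 82 mm up, as expected when shut). The paddle top is within about 1 px of where it should be if fully across.
- **Blue case:** it stands open at about 80° with the shock inside and its turnbutton clear of the lid.
- **Surroundings:** the wrench and bottle look unmoved. The carton and headlamp were out of view or only partly in view in the last pictures, but the arm never worked near them.
- **Robot:** the arm is clear of everything.

**Disagreement:** when both lids were open, the detector reported "sprocket" at the blue case's lid (confidence 0.52). I rejected that because the pictures plainly showed the brass part in the green case.

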